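# Put the paint pots, droppers and brush away on the model bench

### The job

Tidy the model-painting bench: stand the two squat paint pots in the white tray, one in each bay, stand the two slim dropper bottles in the round wells of the wooden block, one in each well, and lay the brush across the two posts of the plywood brush rest, in both notches and with its middle about midway between the posts. Everything must be sitting fully down and let go, and the model aeroplane on its stand and the green glass jar must stay where they are.

Things in the scene. Friction and masses are not known exactly. Their poses are not given: they have to be found in the camera images.
- pot_a_center (a point): Squat round paint pot, olive-drab body with a white lid, standing upright: diameter 40 mm, height 56 mm, about 70 g. The point is its centre, 28 mm above its underside; z is its axis (up). The body (lower 36 mm) and the lid (top 15 mm) are both 40 mm across, with a narrower neck between. Either pot may go in either bay of the white tray.
- pot_b_center (a point): Squat round paint pot, olive-drab body with a black lid, standing upright: diameter 40 mm, height 56 mm, about 70 g. The point is its centre, 28 mm above its underside; z is its axis (up). The body (lower 36 mm) and the lid (top 15 mm) are both 40 mm across, with a narrower neck between. Either pot may go in either bay of the white tray.
- bottle_a_center (a point): Slim dropper bottle, off-white body with a small white nozzle, standing upright: height 90 mm, straight body of diameter 28 mm up to 58 mm, then a shoulder and a thin pointed nozzle; about 35 g. The point is its centre, 45 mm above its underside; z is its axis (up). Either bottle may go in either well of the wooden block.
- bottle_b_center (a point): Slim dropper bottle, off-white body with a small black nozzle, standing upright: height 90 mm, straight body of diameter 28 mm up to 58 mm, then a shoulder and a thin pointed nozzle; about 35 g. The point is its centre, 45 mm above its underside; z is its axis (up). Either bottle may go in either well of the wooden block.
- brush_center (a point): Flat paint brush lying on the bench, 155 mm long, 10 mm thick; wooden handle 12 mm wide, then a metal ferrule 14 mm wide and dark bristles 16 mm wide, about 30 g. The point is in the wooden handle near the balance point, 5 mm above the underside, where it is best gripped across its 12 mm width; x runs along the brush: the handle reaches 80 mm to -x, the bristle end 75 mm to +x; z is up.
- tray: Fixed shallow white-painted metal tray, 74 mm (x) by 140 mm (y), rim 9 mm high, walls 3 mm, with one divider 3 mm thick making two bays in a row along y, each about 68 by 65 mm inside. Origin at the centre of its underside, z up; the bay centres are at y = +35 mm and y = -35 mm, the inner floor 3 mm above the underside. For the two squat pots.
- block: Fixed light-wood block, 74 mm (x) by 150 mm (y), 20 mm high, with two round wells in its top, 49 mm across and 15 mm deep (well floor 5 mm above the underside). Origin at the centre of its underside, z up; the well centres are at y = +37.5 mm and y = -37.5 mm. For the two dropper bottles.
- rest: Fixed plywood brush rest: base 70 (x) by 120 mm (y), 5 mm thick; two posts at y = +42 and -42 mm, each 12 mm thick along y, 48 mm wide along x, their tops notched 32 mm wide. Notch floors 30 mm, upstands 44 mm above the underside. Origin: centre of underside, z up. The brush lies along y in both notches, either way round; between the posts the space is open for fingers.
- model: Bystander, loose: a silver model aeroplane on a white foam block on a round black stand, stand 150 mm across, about 85 mm high over all, wingspan 135 mm. Origin at the centre of the underside. Leave it where it is.
- jar: Bystander, loose: an empty, open green glass jar, about 84 mm across and 100 mm high, standing upright. Origin at the centre of the underside. Leave it where it is.
Mind the look-alikes: they are no part of the job. Several things look just like the part that bears brush_center: the one meant starts farthest to the robot's left.

How it is judged:
By the outcome, as a careful person would: the job done as asked, in the order asked, and still so for the second after the job is handed in, with the robot touching nothing.
It also fails if it takes over 123 s, if anything falls off the work surface, if the arm or the gripper's body presses on something with over 40 N, if the wrist force passes 120 N, or if a joint passes its speed limit or range.

### The arm

A 6-joint arm with a two-finger parallel gripper is mounted at the origin on the work surface. World frame = base frame: x ahead of the robot, y to its left, z up, the work surface at z = 0. Lengths are in m, angles in degrees, forces in N, time in s.
With the tool pointing down it reaches from about 0.3 to 0.85 m from the base axis. Payload 5.4 kg.
Tool frame: the origin (TCP) lies midway between the tips of the shut fingers; the grasp point (between the pads) lies 19 mm behind it; z points along the fingers, y is the direction in which the jaws open and shut (so a half turn about z gives the same grasp; the last joint's range is limited). The gripper opens to 85 mm and grips with 20 to 120 N. Pads are 22 mm wide; open, the fingers measure 114 mm over their backs; the gripper's body (76 mm by 85 mm) begins 54 mm behind the grasp point. The pads swing forward as they close: fully open they stand 13 mm farther back than shut.
Start: joints at [63.478, 9.076, 91.501, -0, 79.423, -12.038], TCP at [0.144, 0.557, 0.231] pointing down, gripper open.
Joint ranges: [-166.64, 166.64], [-54.1, 131.32], [10.49, 154.53], [-73.88, 253.88], [9.74, 151.15], [-171.62, 171.62]. Speed limits (degrees/s): [147.25, 147.25, 180, 180, 180, 180].

### API

Orientations are given as a 3x3 rotation matrix whose columns are the frame's x, y, z axes.
In Python, from workcell import sensors, viewer, bot gives the robot as it stands. The module is installed in compiled form; this text tells all that it offers.
- The arm moves only by the tool servo_tool, never from a script. Its argument "motion" is a list of rows, each a list of 7 numbers: the closure, from -1 (fully open) to 1 (shut), then the shift along the tool's x, y, z in m, then the turn, a rotation vector about the tool's x, y, z in degrees. In form: [[claw, x, y, z, wx, wy, wz], ...]. A call has 1 to 5 rows; each row is the pose to reach, as a shift and turn from the pose commanded when the call began, along the tool's axes at that moment; what a row does not reach only later rows make up. A row lasts 1/12 s, in which the tool goes at most 41.7 mm and 7.16 degrees, less where a joint would pass 70% of its speed; a pose out of reach is approached as far as the arm can. A call with a gripper value outside its range is refused whole. The fingers move at their own pace and stop on an object; "force" is the grip in N (left out, the last holds). Time passes only in rows, so rows that repeat a pose let the fingers close. It gives the time, the measured TCP pose, the force and the opening at its end, in the units of the state.
- sensors.observe(): the state, without advancing time (a new reading comes with each control period).
- viewer.snapshot(name): name is "scene" or "top" or "wrist"; returns (picture, depth): 400x640x3 uint8, blue, green, red; 400x640 float32, m along the optical axis (not along the pixel's ray), 0 where there is no reading.
- viewer.camera_info(name): a dict with "fov_y" (degrees; the focal length in pixels is half the picture's height over the tangent of half this angle, whatever the lens; pixels are square), "cx", "cy" (the principal point, pixels), "world_from_camera" (4x4, takes a point from camera to world coordinates); the wrist camera has in their place "T_tool_cam" (4x4, takes a point from camera to tool coordinates, whose origin is the TCP and whose axes are the flange's). Camera axes: x right, y down, z forward; pixel columns grow to the right and rows downward; lengths in m; the calibration is good to about 2 mm. A picture is of the moment at which its call begins: read the wrist's pose just before it. camera_info takes no time and is no camera call.
- bot.finish_job(): hands the job in, once; it reports no verdict.
The state is a dict: "time_s": time; "joint_positions": joint angles; "dq": joint speeds; "joint_efforts": joint torques, N m; "eef_pos": TCP position; "tcp_rot": TCP orientation; "contact_force": force on the tool from outside, world axes, zero at the start; "moment": the same for the moment, N m; "grip_width": finger opening in m.
Only numpy, scipy, OpenCV 4.12 (cv2) and the standard library are available. Lean on these libraries where they do the work, as an engineer would, in place of code of your own. Each camera call takes 0.05 s, during which the arm holds its last target.

## Working session

There is one attempt and no reset: what is moved stays moved. The work goes in short steps, Python scripts to look and compute and a tool call to move; the robot and the scene stay as the last step left them, time stands still between calls to the robot, and variables do not carry over. Pictures are saved under pics/ and viewed, and the job is handed in when it is done.

Besides the shell and the picture viewer there is one more tool, called by a JSON object that holds its "method" and its "body". servo_tool: Moves the arm, as the interface text tells. Its arguments: {"type":"object","properties":{"motion":{"type":"array"},"force":{"type":"number"}},"required":["motion"]}

```bash
mkdir -p pics; cat > h.py <<'E'
import numpy as np, cv2
from workcell import sensors, viewer, bot
def K(name):
    i=viewer.camera_info(name); f=200/np.tan(np.radians(i["fov_y"])/2); return f,i["cx"],i["cy"],i
def pose(name):
    f,cx,cy,i=K(name)
    if "world_from_camera" in i: return f,cx,cy,np.array(i["world_from_camera"])
    s=sensors.observe(); T=np.eye(4); T[:3,:3]=s["tcp_rot"]; T[:3,3]=s["eef_pos"]
    return f,cx,cy,T@np.array(i["T_tool_cam"])
def shot(name,tag):
    P=pose(name); im,d=viewer.snapshot(name); cv2.imwrite(f"pics/{tag}.png",im); np.savez(f"pics/{tag}.npz",im=im,d=d,f=P[0],cx=P[1],cy=P[2],T=P[3]); return im,d,P
def load(tag):
    z=np.load(f"pics/{tag}.npz"); return z["im"],z["d"],(float(z["f"]),float(z["cx"]),float(z["cy"]),z["T"])
def cloud(d,P):
    f,cx,cy,T=P; v,u=np.mgrid[:400,:640]; p=np.stack([(u-cx)/f*d,(v-cy)/f*d,d],-1); return p@T[:3,:3].T+T[:3,3]
def ray(u,v,z,P):
    f,cx,cy,T=P; r=T[:3,:3]@np.array([(u-cx)/f,(v-cy)/f,1]); o=T[:3,3]; return o+r*(z-o[2])/r[2]
E
python3 - <<'E'
from h import *
s=sensors.observe()
for k,v in s.items(): print(k,np.round(v,3).tolist())
for n in ["scene","top"]:
    shot(n,n+"0"); print(n,K(n)[:3]); print(np.round(pose(n)[3],3).tolist())
print(viewer.camera_info("wrist"))
E
```

```text
time_s 0.0
joint_positions [63.479, 9.114, 91.572, -0.0, 79.423, -12.038]
dq [-0.029, 0.021, 0.125, 0.049, -0.003, 0.015]
joint_efforts [-0.001, -39.6, -33.143, -0.0, 0.008, 0.0]
eef_pos [0.144, 0.556, 0.23]
tcp_rot [[-0.968, 0.25, -0.001], [0.25, 0.968, -0.002], [0.0, -0.002, -1.0]]
contact_force [0.199, -0.502, 0.726]
moment [-0.043, -0.028, 0.018]
grip_width 0.086
scene (np.float64(377.9748427172104), 320.1317708306948, 207.32571943584594)
[[0.426, 0.718, -0.55, 1.087], [0.905, -0.331, 0.268, -0.283], [0.01, -0.612, -0.791, 0.923], [0.0, 0.0, 0.0, 1.0]]
top (np.float64(452.312807858564), 326.514931988341, 196.81149554352208)
[[0.072, -0.976, 0.206, 0.162], [-0.997, -0.071, 0.01, -0.017], [0.005, -0.206, -0.979, 1.639], [0.0, 0.0, 0.0, 1.0]]
{'fov_y': 64.32861390679352, 'cx': 322.61486779693934, 'cy': 196.68792985941096, 'T_tool_cam': array([[-1.12645286e-04, -9.59442387e-01, -2.81904761e-01,
         7.12546453e-02],
       [ 9.99999984e-01, -6.79974677e-05, -1.68161870e-04,
        -7.98173340e-04],
       [ 1.42172816e-04, -2.81904775e-01,  9.59442378e-01,
        -1.43349376e-01],
       [ 0.00000000e+00,  0.00000000e+00,  0.00000000e+00,
         1.00000000e+00]])}
```

View pics/top0.png

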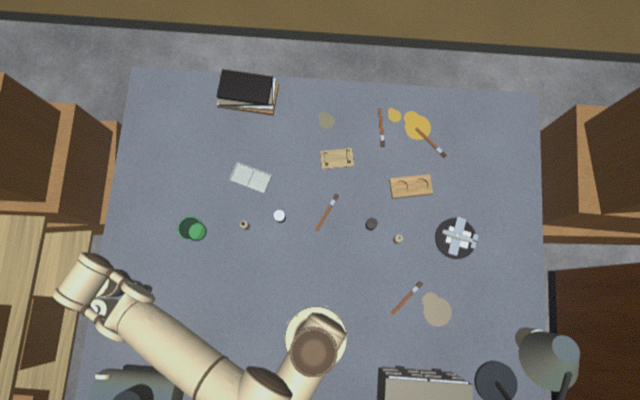

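View pics/scene0.png

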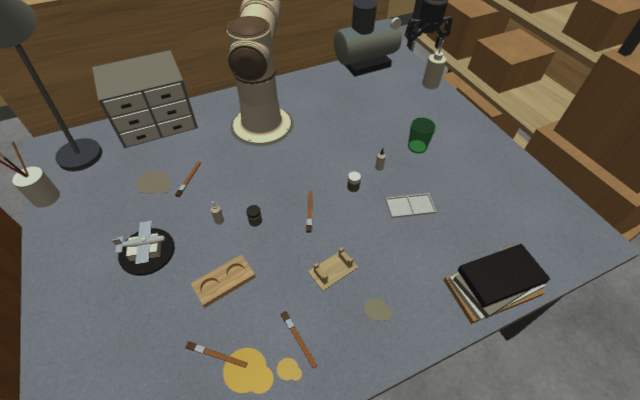

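Top view candidates for the brush: (327,212), (381,127), (430,140), (407,297). The leftmost in the picture is the greatest y, which I'll verify in metres. I'm measuring everything now.

```bash
cat > m.py <<'E'
from h import *
for tag in ["top0","scene0"]:
    im,d,P=load(tag); C=cloud(d,P); 
    print(tag,"valid",(d>0).mean())
    m=((C[...,2]>0.006)&(d>0)).astype(np.uint8)
    n,l,st,ce=cv2.connectedComponentsWithStats(m)
    for i in range(1,n):
        if st[i,4]>15:
            p=C[l==i]; 
            if p[:,0].mean()<0.1 or p[:,0].mean()>0.85: continue
            print(np.round(ce[i]),st[i,4],"med",np.round(np.median(p,0),3),"min",np.round(np.percentile(p,2,0),3),"max",np.round(np.percentile(p,98,0),3))
im,d,P=load("top0")
for u,v in [(327,212),(381,127),(430,140),(407,297)]: print("brush",u,v,np.round(ray(u,v,0.01,P),3))
big=cv2.resize(im[90:330,160:500],None,fx=2.35,fy=2.35,interpolation=cv2.INTER_CUBIC); cv2.imwrite("pics/topcrop.png",big)
E
python3 m.py
```

```text
top0 valid 0.99590234375
[ 19. 136.] 4550 med [0.625 1.09  0.12 ] min [0.423 1.081 0.011] max [0.792 1.104 0.243]
[622. 149.] 3819 med [ 0.743 -1.035  0.107] min [ 0.539 -1.066  0.011] max [ 0.899 -1.012  0.224]
[381. 126.] 121 med [ 0.793 -0.186  0.011] min [ 0.727 -0.202  0.007] max [ 0.862 -0.173  0.018]
[431. 143.] 146 med [ 0.737 -0.383  0.01 ] min [ 0.69  -0.433  0.006] max [ 0.794 -0.324  0.018]
[337. 158.] 372 med [ 0.656 -0.031  0.01 ] min [ 0.617 -0.086  0.006] max [0.692 0.026 0.046]
[236. 171.] 72 med [0.577 0.345 0.009] min [0.539 0.314 0.006] max [0.613 0.363 0.016]
[251. 172.] 76 med [0.578 0.287 0.009] min [0.552 0.259 0.006] max [0.6   0.314 0.018]
[266. 175.] 42 med [0.573 0.23  0.008] min [0.552 0.212 0.006] max [0.591 0.25  0.015]
[246. 182.] 81 med [0.536 0.306 0.009] min [0.511 0.252 0.006] max [0.569 0.332 0.018]
[411. 186.] 711 med [ 0.567 -0.308  0.019] min [ 0.523 -0.381  0.007] max [ 0.611 -0.233  0.027]
[263. 181.] 19 med [0.546 0.238 0.009] min [0.538 0.22  0.007] max [0.555 0.252 0.017]
[327. 211.] 133 med [ 0.451 -0.006  0.011] min [ 0.382 -0.039  0.007
[... 1816 characters left out ...]
 0.402 -0.473  0.027] min [ 0.324 -0.543  0.008] max [ 0.455 -0.412  0.068]
[345. 258.] 156 med [0.649 0.009 0.029] min [0.624 0.002 0.007] max [0.672 0.021 0.044]
[223. 280.] 1245 med [ 0.569 -0.311  0.019] min [ 0.524 -0.382  0.007] max [ 0.611 -0.236  0.023]
[320. 274.] 174 med [ 0.664 -0.073  0.029] min [ 0.639 -0.083  0.006] max [ 0.688 -0.055  0.044]
[298. 338.] 335 med [ 0.789 -0.19   0.009] min [ 0.716 -0.204  0.006] max [ 0.863 -0.178  0.013]
[215. 354.] 367 med [ 0.741 -0.382  0.009] min [ 0.692 -0.436  0.006] max [ 0.794 -0.325  0.013]
brush 327 212 [ 0.448 -0.007  0.01 ]
brush 381 127 [ 0.79  -0.188  0.01 ]
brush 430 140 [ 0.752 -0.376  0.01 ]
brush 407 297 [ 0.165 -0.309  0.01 ]
```

```bash
ls pics
```

```text
scene0.npz
scene0.png
top0.npz
top0.png
topcrop.png
```

View pics/topcrop.png

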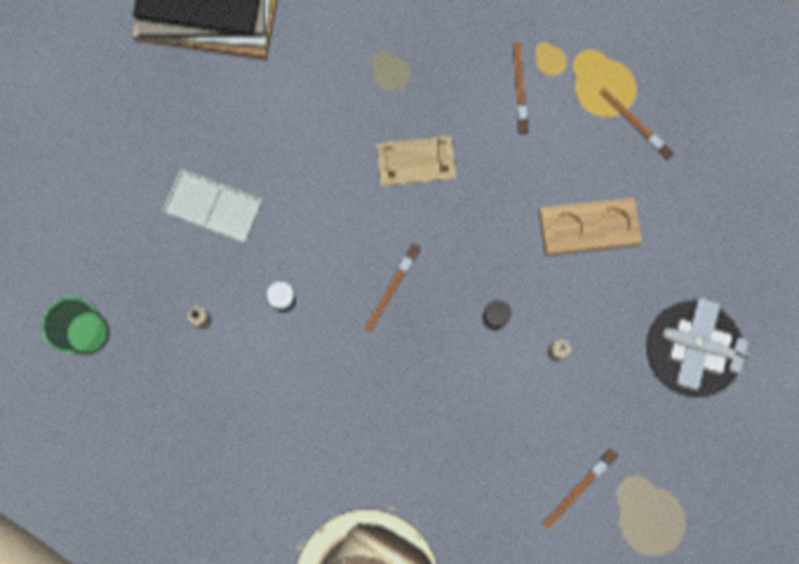

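The crop shows the four brushes, tray (left), rest (middle) and block (right). The brush at top pixel (327,212) has y=-0.006 m. The others are at y -0.19, -0.38 and -0.31, so (327,212) is the one meant. Next I'm fitting the shapes.

```bash
cat > m2.py <<'E'
from h import *
def rect(mask,z,P,name):
    cs,_=cv2.findContours(mask.astype(np.uint8),cv2.RETR_EXTERNAL,cv2.CHAIN_APPROX_NONE)
    c=max(cs,key=cv2.contourArea).reshape(-1,2)
    w=np.array([ray(u,v,z,P)[:2] for u,v in c])*1000
    r=cv2.minAreaRect(w.astype(np.float32)); b=cv2.boxPoints(r)
    e=[b[1]-b[0],b[2]-b[1]]; L=max(e,key=np.linalg.norm)
    ang=np.degrees(np.arctan2(L[1],L[0]))%180
    print(name,"c",np.round(r[0],1),"size",np.round(r[1],1),"long-axis deg",round(ang,1))
for tag in ["top0","scene0"]:
    im,d,P=load(tag); C=cloud(d,P); print(tag)
    hsv=cv2.cvtColor(im,cv2.COLOR_BGR2HSV); lab=cv2.cvtColor(im,cv2.COLOR_BGR2LAB).astype(int)
    def near(x,y,r): return (np.hypot(C[...,0]-x,C[...,1]-y)<r)
    wood=(lab[...,2]>138)
    rect(wood&near(.567,-.308,.1),.020,P,"block")
    rect(wood&near(.657,-.031,.085)&(C[...,2]<0.015),.005,P,"rest")
    print("bg lab",np.median(lab[near(.5,.1,.05)],0),"tray lab",np.median(lab[near(.561,.289,.02)],0))
    tm=(lab[...,2]>lab[near(.5,.1,.05)][:,2].mean()+3)&(lab[...,0]>155)&near(.561,.289,.095)
    rect(tm,.007,P,"tray")
    rect(wood&near(.448,-.007,.09),.010,P,"brush(wood)")
    rect((C[...,2]>.005)&near(.448,-.007,.09),.010,P,"brush(depth)")
    for n,x,y,h,a in [("pot_a",.415,.162,.056,.02),("pot_b",.413,-.167,.056,.02),("bot1",.376,.279,.058,.014),("bot2",.366,-.264,.058,.014)]:
        p=C[near(x,y,.035)&(C[...,2]>.006)]
        q=p[abs(p[:,2]-h)<.006]
        if n[0]=="p" : print(n,"lid centroid",np.round(q.mean(0),4),len(q))
        s=p[(p[:,2]>.012)&(p[:,2]<h-.006)]
        # sides: fit circle of known radius
        from scipy.optimize import least_squares
        R=.02 if n[0]=="p" else .014
        o=least_squares(lambda c:np.hypot(p[:,0]-c[0],p[:,1]-c[1]).clip(0)-R if 0 else np.hypot(s[:,0]-c[0],s[:,1]-c[1])-R,[x,y],loss="soft_l1",f_scale=.002)
        print(n,"side fit",np.round(o.x,4),len(s), "top",np.round(p[p[:,2].argmax()],3), "toppts",np.round(p[p[:,2]>.075].mean(0),4) if n[0]=="b" else "")
E
python3 m2.py
```

```text
top0
block c [ 566.4 -307. ] size [ 76.2 151. ] long-axis deg 100.3
rest c [656.5 -27.9] size [ 68.6 119.2] long-axis deg 100.8
bg lab [146. 128. 121.] tray lab [205.5 125.  128. ]
tray c [558.9 289.4] size [142.8  78.2] long-axis deg 73.2
brush(wood) c [426.4   5.9] size [ 10.2 105.4] long-axis deg 154.0
brush(depth) c [449.3  -6.6] size [ 21.7 154. ] long-axis deg 156.7
pot_a lid centroid [0.4175 0.1625 0.0569] 86
pot_a side fit [0.4186 0.1631] 22 top [0.419 0.158 0.064] toppts 
pot_b lid centroid [ 0.4128 -0.1658  0.0559] 85
pot_b side fit [ 0.4145 -0.1661] 25 top [ 0.4   -0.175  0.07 ] toppts 
bot1 side fit [0.3772 0.2849] 23 top [0.378 0.284 0.088] toppts [0.3767 0.2829 0.0805]
bot2 side fit [ 0.3674 -0.2641] 16 top [ 0.365 -0.264  0.092] toppts [ 0.3656 -0.2615  0.0827]
scene0
block c [ 568.9 -309.6] size [ 82.6 149.7] long-axis deg 100.6
rest c [655.2 -31.3] size [ 70.1 120.3] long-axis deg 100.6
bg lab [127. 127. 124.] tray lab [184. 124. 132.]
tray c [548.8 250.9] size [64.6 64.5] long-axis deg 73.2
brush(wood) c [427.2   2.4] size [  9.3 105.6] long-axis deg 155.6
brush(depth) c [448.6  -7.1] size [ 13.1 152.6] long-axis deg 154.1
pot_a lid centroid [0.418  0.1605 0.0548] 102
pot_a side fit [0.4153 0.1624] 104 top [0.432 0.172 0.06 ] toppts 
pot_b lid centroid [ 0.4129 -0.1679  0.055 ] 128
pot_b side fit [ 0.4105 -0.1679] 110 top [ 0.396 -0.165  0.059] toppts 
bot1 side fit [0.3745 0.2833] 76 top [0.376 0.283 0.09 ] toppts [0.376  0.2817 0.0825]
bot2 side fit [ 0.3636 -0.2651] 85 top [ 0.364 -0.265  0.089] toppts [ 0.3653 -0.265   0.0804]
```

```bash
cat > go.py <<'E'
import sys
from h import *
from scipy.spatial.transform import Rotation as Ro
x,y,z,psi=map(float,sys.argv[1:5])
s=sensors.observe(); p=np.array(s["eef_pos"]); R=np.array(s["tcp_rot"])
c,sn=np.cos(np.radians(psi)),np.sin(np.radians(psi))
best=None
for k in (1,-1):
    Rt=np.array([[-sn*k,c*k,0],[c*k,sn*k,0],[0,0,-1.]])
    Rt[:,0]=np.cross(Rt[:,1],Rt[:,2])
    rv=Ro.from_matrix(R.T@Rt).as_rotvec(degrees=True)
    if best is None or np.linalg.norm(rv)<np.linalg.norm(best): best=rv
d=R.T@(np.array([x,y,z])-p)
print("t",round(s["time_s"],2),"pos",p.round(4),"psi",round(np.degrees(np.arctan2(R[1,1],R[0,1])),1),"j6",round(s["joint_positions"][5],1),"F",np.round(s["contact_force"],1),"w",round(s["grip_width"],4))
print("shift",np.round(d,4).tolist(),"norm",round(float(np.linalg.norm(d)),3),"turn",np.round(best,1).tolist(),"rows>=",int(np.ceil(max(np.linalg.norm(d)/.0417,np.linalg.norm(best)/7.16))))
E
python3 go.py 0.4175 0.162 0.15 -16.8
```

```text
t 0.1 pos [0.1436 0.5562 0.2304] psi 75.5 j6 -12.0 F [ 0.  -0.  -0.5] w 0.0853
shift [-0.3638, -0.3131, 0.0808] norm 0.487 turn [-0.1, -0.1, -87.7] rows>= 13
```

{"method": "servo_tool", "body": {"motion": [[-1,-0.02,-0.017,0.004,0,0,5],[-1,-0.048,-0.042,0.01,0,0,11],[-1,-0.078,-0.068,0.017,0,0,18],[-1,-0.108,-0.094,0.024,0,0,25],[-1,-0.138,-0.12,0.031,0,0,32]], "force": 40}}

```text
time_s: 0.52
eef_pos: [0.2477, 0.4043, 0.1995]
tcp_rot: [[-0.685, 0.729, -0.0], [0.729, 0.685, -0.0], [-0.0, -0.001, -1.0]]
contact_force: [0.6, -0.6, 0.2]
grip_width: 0.085
```

```bash
python3 go.py 0.4175 0.162 0.15 -16.8
```

```text
t 0.52 pos [0.2477 0.4043 0.1995] psi 43.2 j6 0.6 F [ 0.6 -0.6  0.2] w 0.085
shift [-0.2929, -0.0422, 0.0496] norm 0.3 turn [-0.0, 0.0, 60.0] rows>= 9
```

{"method": "servo_tool", "body": {"motion": [[-1,-0.035,-0.005,0.005,0,0,7],[-1,-0.07,-0.01,0.012,0,0,14],[-1,-0.105,-0.015,0.018,0,0,21],[-1,-0.14,-0.02,0.024,0,0,28],[-1,-0.17,-0.025,0.03,0,0,35]]}}

```text
time_s: 0.93
eef_pos: [0.3471, 0.2636, 0.1698]
tcp_rot: [[-0.142, 0.99, 0.0], [0.99, 0.142, -0.0], [-0.0, -0.0, -1.0]]
contact_force: [0.4, 0.2, 0.3]
grip_width: 0.0855
```

```bash
python3 go.py 0.4175 0.162 0.15 -16.8
```

```text
t 0.93 pos [0.3471 0.2636 0.1698] psi 8.1 j6 13.1 F [0.4 0.2 0.3] w 0.0855
shift [-0.1105, 0.0553, 0.0198] norm 0.125 turn [0.0, 0.0, 24.9] rows>= 4
```

{"method": "servo_tool", "body": {"motion": [[-1,-0.033,0.016,0.005,0,0,6],[-1,-0.066,0.033,0.011,0,0,13],[-1,-0.095,0.048,0.016,0,0,19],[-1,-0.11,0.055,0.02,0,0,25],[-1,-0.11,0.055,0.02,0,0,25]]}}

```text
time_s: 1.35
eef_pos: [0.418, 0.1622, 0.1494]
tcp_rot: [[0.291, 0.957, -0.001], [0.957, -0.291, -0.001], [-0.001, -0.001, -1.0]]
contact_force: [-0.5, 0.2, 1.1]
grip_width: 0.0857
```

```bash
python3 - <<'E'
from h import *
im,d,P=shot("wrist","w1"); C=cloud(d,P)
p=C[(np.hypot(C[...,0]-.4175,C[...,1]-.162)<.04)&(abs(C[...,2]-.056)<.006)]
print(len(p),p.mean(0).round(4),p.min(0).round(3),p.max(0).round(3))
E
python3 go.py 0.4175 0.162 0.008 -16.8
```

```text
1979 [0.4143 0.1621 0.0565] [0.394 0.142 0.05 ] [0.434 0.181 0.059]
t 1.4 pos [0.417  0.1638 0.1496] psi -16.6 j6 22.5 F [ 0.2  0.6 -0.6] w 0.0853
shift [-0.0015, 0.0012, 0.1416] norm 0.142 turn [-0.1, 0.0, 0.2] rows>= 4
```

View pics/w1.png

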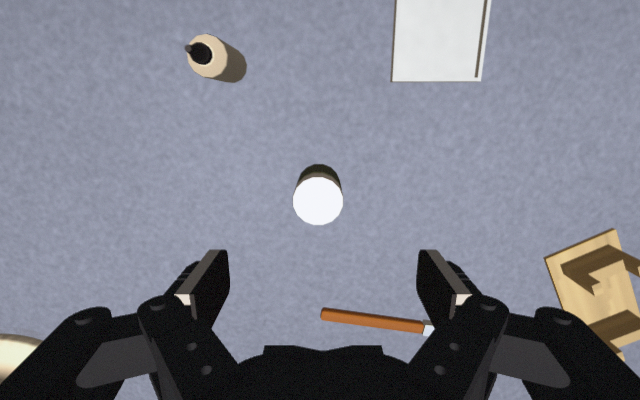

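White lid is at pixel (318,201) in the wrist view, centred between the jaws. World position is (0.415, 0.162), which agrees. Descending.

{"method": "servo_tool", "body": {"motion": [[-1,-0.001,0.0,0.03,0,0,0],[-1,-0.001,0.0,0.07,0,0,0],[-1,-0.001,0.0,0.105,0,0,0],[-1,-0.001,0.0,0.13,0,0,0],[-1,-0.001,0.0,0.141,0,0,0]]}}

```text
time_s: 1.82
eef_pos: [0.4126, 0.1647, 0.0057]
tcp_rot: [[0.28, 0.96, -0.007], [0.96, -0.28, -0.0], [-0.002, -0.007, -1.0]]
contact_force: [-0.5, 0.4, -0.2]
grip_width: 0.0855
```

{"method": "servo_tool", "body": {"motion": [[1,0,0,0,0,0,0],[1,0,0,0,0,0,0],[1,0,0,0,0,0,0],[1,0,0,0,0,0,0],[1,0,0,0,0,0,0]]}}

```text
time_s: 2.23
eef_pos: [0.4179, 0.1645, 0.0109]
tcp_rot: [[0.283, 0.959, 0.003], [0.959, -0.283, 0.001], [0.002, 0.002, -1.0]]
contact_force: [-1.6, 2.1, 6.9]
grip_width: 0.0388
```

{"method": "servo_tool", "body": {"motion": [[1,0,0,0,0,0,0],[1,0,0,0,0,0,0],[1,0,0,0,0,0,0]]}}

```text
time_s: 2.48
eef_pos: [0.4179, 0.1645, 0.0109]
tcp_rot: [[0.284, 0.959, 0.002], [0.959, -0.284, 0.001], [0.002, 0.002, -1.0]]
contact_force: [-2.1, 2.5, 7.0]
grip_width: 0.039
```

{"method": "servo_tool", "body": {"motion": [[1,0,0,-0.01,0,0,0],[1,0,0,-0.03,0,0,0],[1,0,0,-0.055,0,0,0],[1,0,0,-0.07,0,0,0],[1,0,0,-0.07,0,0,0]]}}

```text
time_s: 2.9
eef_pos: [0.4201, 0.1642, 0.0837]
tcp_rot: [[0.283, 0.959, 0.009], [0.959, -0.284, 0.001], [0.003, 0.008, -1.0]]
contact_force: [0.7, 0.6, -0.6]
grip_width: 0.0392
```

```bash
python3 go.py 0.569 0.3225 0.075 -16.8
```

```text
t 2.9 pos [0.4201 0.1642 0.0837] psi -16.5 j6 22.4 F [ 0.7  0.6 -0.6] w 0.0392
shift [0.194, 0.0979, 0.0101] norm 0.217 turn [0.5, -0.2, 0.3] rows>= 6
```

{"method": "servo_tool", "body": {"motion": [[1,0.02,0.01,0,0,0,0],[1,0.05,0.025,0,0,0,0],[1,0.085,0.043,0.003,0,0,0],[1,0.12,0.06,0.005,0,0,0],[1,0.15,0.075,0.008,0,0,0]]}}

```text
time_s: 3.32
eef_pos: [0.5323, 0.2881, 0.0707]
tcp_rot: [[0.284, 0.959, 0.0], [0.959, -0.284, 0.0], [0.0, 0.0, -1.0]]
contact_force: [1.2, -0.3, -0.1]
grip_width: 0.0388
```

```bash
python3 go.py 0.569 0.3225 0.075 -16.8
```

```text
t 3.32 pos [0.5323 0.2881 0.0707] psi -16.5 j6 33.5 F [ 1.2 -0.3 -0.1] w 0.0388
shift [0.0434, 0.0254, -0.0043] norm 0.051 turn [0.0, -0.0, 0.3] rows>= 2
```

{"method": "servo_tool", "body": {"motion": [[1,0.02,0.012,-0.002,0,0,0],[1,0.036,0.021,-0.003,0,0,0],[1,0.043,0.025,-0.003,0,0,0],[1,0.043,0.025,-0.003,0,0,0]]}}

```text
time_s: 3.65
eef_pos: [0.5682, 0.3215, 0.0736]
tcp_rot: [[0.283, 0.959, 0.0], [0.959, -0.283, 0.0], [0.0, 0.0, -1.0]]
contact_force: [-0.2, -0.9, -0.1]
grip_width: 0.0387
```

```bash
python3 go.py 0.569 0.3225 0.013 -16.8; python3 - <<'E'
from h import *
shot("wrist","w2")
E
```

```text
t 3.65 pos [0.5682 0.3215 0.0736] psi -16.4 j6 35.4 F [-0.2 -0.9 -0.1] w 0.0387
shift [0.0012, 0.0005, 0.0606] norm 0.061 turn [0.0, -0.0, 0.4] rows>= 2
```

View pics/w2.png

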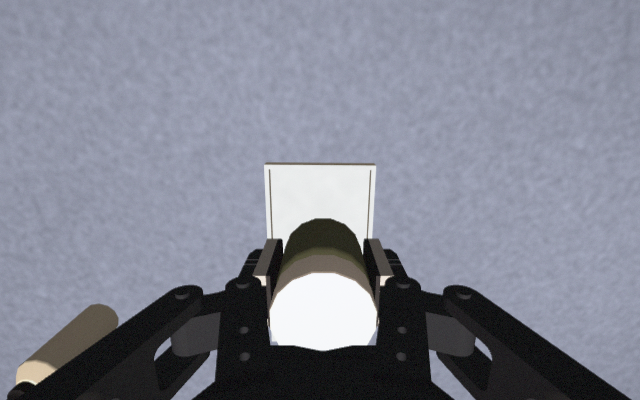

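Pot is held over the bay. Tray side walls are at columns 265–375 (centre 320) and the far rim is at row 163. Lowering.

```bash
python3 - <<'E'
from h import *
im,d,P=load("w2")
a=ray(320,163,.009,P); c=np.array([.559,.289]); u=np.array([.289,.957])
print(a.round(4), "along",((a[:2]-c)@u).round(4))
E
```

```text
[0.5762 0.3535 0.009 ] along 0.0667
```

{"method": "servo_tool", "body": {"motion": [[1,0.001,0,0.015,0,0,0],[1,0.001,0,0.035,0,0,0],[1,0.001,0,0.05,0,0,0],[1,0.001,0,0.057,0,0,0],[1,0.001,0,0.06,0,0,0]]}}

```text
time_s: 4.12
eef_pos: [0.5654, 0.3205, 0.0134]
tcp_rot: [[0.284, 0.959, -0.006], [0.959, -0.284, -0.002], [-0.004, -0.005, -1.0]]
contact_force: [-11.9, -4.6, 23.1]
grip_width: 0.0394
```

{"method": "servo_tool", "body": {"motion": [[-0.4,0,0,-0.001,0,0,0],[-0.4,0,0,-0.001,0,0,0],[-0.4,0,0,-0.001,0,0,0],[-0.4,0,0,-0.001,0,0,0]]}}

```text
time_s: 4.45
eef_pos: [0.5677, 0.3214, 0.0152]
tcp_rot: [[0.284, 0.959, 0.0], [0.959, -0.284, 0.0], [0.0, 0.0, -1.0]]
contact_force: [-0.8, -0.6, -0.7]
grip_width: 0.0599
```

{"method": "servo_tool", "body": {"motion": [[-0.4,0,0,-0.02,0,0,0],[-0.4,0,0,-0.05,0,0,0],[-0.4,0,0,-0.085,0,0,0],[-0.4,0,0,-0.11,0,0,0],[-0.4,0,0,-0.12,0,0,0]]}}

```text
time_s: 4.87
eef_pos: [0.5702, 0.3225, 0.1406]
tcp_rot: [[0.284, 0.959, 0.008], [0.959, -0.284, 0.003], [0.005, 0.007, -1.0]]
contact_force: [0.0, -0.0, 0.9]
grip_width: 0.0597
```

```bash
python3 - <<'E'
from h import *
im,d,P=shot("wrist","w3"); C=cloud(d,P)
p=C[(np.hypot(C[...,0]-.569,C[...,1]-.322)<.05)&(abs(C[...,2]-.059)<.005)]
print(len(p),p.mean(0).round(4))
E
python3 go.py 0.4125 -0.167 0.15 -16.8
```

```text
2112 [0.5648 0.3171 0.0595]
t 4.92 pos [0.5704 0.3225 0.1408] psi -16.5 j6 35.4 F [1.5 0.5 1.6] w 0.0598
shift [-0.5142, -0.0125, -0.0119] norm 0.514 turn [0.4, -0.3, 0.3] rows>= 13
```

View pics/w3.png

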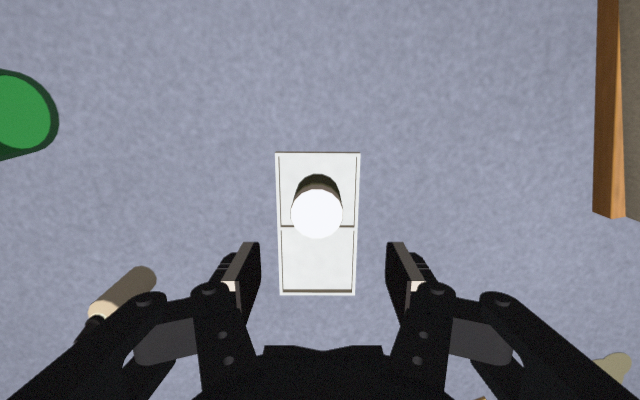

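Pot_a stands in the far bay, lid centre (316,213), lid top at z = 0.0595 (expected 0.059). On to pot_b.

{"method": "servo_tool", "body": {"motion": [[-1,-0.025,-0.001,0,0,0,0],[-1,-0.06,-0.002,0,0,0,0],[-1,-0.1,-0.003,0,0,0,0],[-1,-0.14,-0.004,0,0,0,0],[-1,-0.18,-0.005,-0.005,0,0,0]]}}

```text
time_s: 5.33
eef_pos: [0.5089, 0.1489, 0.1372]
tcp_rot: [[0.283, 0.959, -0.005], [0.959, -0.283, -0.0], [-0.002, -0.005, -1.0]]
contact_force: [0.9, -0.5, 0.8]
grip_width: 0.085
```

{"method": "servo_tool", "body": {"motion": [[-1,-0.04,-0.001,0,0,0,0],[-1,-0.08,-0.002,0,0,0,0],[-1,-0.12,-0.003,0,0,0,0],[-1,-0.16,-0.004,0,0,0,0],[-1,-0.2,-0.005,0,0,0,0]]}}

```text
time_s: 5.75
eef_pos: [0.4483, -0.0411, 0.1385]
tcp_rot: [[0.283, 0.959, -0.002], [0.959, -0.283, 0.001], [0.0, -0.003, -1.0]]
contact_force: [0.7, -0.9, -0.3]
grip_width: 0.0856
```

```bash
python3 go.py 0.4125 -0.167 0.14 -16.8
```

```text
t 5.75 pos [ 0.4483 -0.0411  0.1385] psi -16.5 j6 -4.2 F [ 0.7 -0.9 -0.3] w 0.0856
shift [-0.1309, 0.0014, -0.0015] norm 0.131 turn [-0.1, -0.0, 0.3] rows>= 4
```

{"method": "servo_tool", "body": {"motion": [[-1,-0.04,0,0,0,0,0],[-1,-0.08,0.001,0,0,0,0],[-1,-0.112,0.001,0,0,0,0],[-1,-0.13,0.001,0,0,0,0],[-1,-0.13,0.001,0,0,0,0]]}}

```text
time_s: 6.17
eef_pos: [0.4127, -0.1675, 0.1389]
tcp_rot: [[0.288, 0.958, -0.002], [0.958, -0.288, 0.0], [-0.0, -0.002, -1.0]]
contact_force: [1.3, -0.2, -1.1]
grip_width: 0.0852
```

```bash
python3 - <<'E'
from h import *
im,d,P=shot("wrist","w4"); C=cloud(d,P)
p=C[(np.hypot(C[...,0]-.4125,C[...,1]+.167)<.04)&(abs(C[...,2]-.056)<.006)]
print(len(p),p.mean(0).round(4),p.min(0).round(3),p.max(0).round(3))
E
python3 go.py 0.4125 -0.167 0.010 -16.8
```

```text
2141 [ 0.4099 -0.1678  0.0565] [ 0.39  -0.188  0.05 ] [ 0.429 -0.149  0.059]
t 6.22 pos [ 0.4131 -0.1657  0.1388] psi -16.7 j6 -20.8 F [-0.7  0.4 -0.4] w 0.0856
shift [-0.0016, 0.0001, 0.1288] norm 0.129 turn [-0.1, -0.1, 0.1] rows>= 4
```

View pics/w4.png

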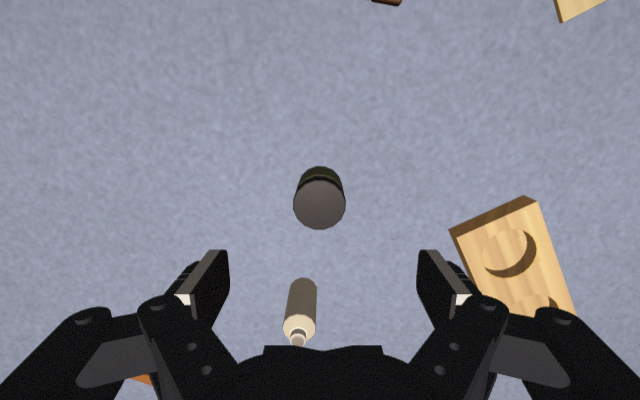

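Dark lid is at (319,203), centred between the jaws. The white-nozzle bottle at (300,330) is about 97 mm behind and clear. Descending.

{"method": "servo_tool", "body": {"motion": [[-1,-0.001,0.0,0.03,0,0,0],[-1,-0.001,0.0,0.065,0,0,0],[-1,-0.001,0.0,0.1,0,0,0],[-1,-0.001,0.0,0.12,0,0,0],[-1,-0.001,0.0,0.128,0,0,0]]}}

```text
time_s: 6.63
eef_pos: [0.411, -0.1622, 0.008]
tcp_rot: [[0.282, 0.959, -0.007], [0.959, -0.282, 0.006], [0.003, -0.008, -1.0]]
contact_force: [-0.3, 0.2, 0.5]
grip_width: 0.0851
```

{"method": "servo_tool", "body": {"motion": [[1,0,0,0,0,0,0],[1,0,0,0,0,0,0],[1,0,0,0,0,0,0],[1,0,0,0,0,0,0],[1,0,0,0,0,0,0]]}}

```text
time_s: 7.05
eef_pos: [0.4153, -0.1665, 0.014]
tcp_rot: [[0.284, 0.959, 0.002], [0.959, -0.284, -0.002], [-0.001, 0.003, -1.0]]
contact_force: [-1.6, 1.9, 7.1]
grip_width: 0.0388
```

{"method": "servo_tool", "body": {"motion": [[1,0,0,0,0,0,0],[1,0,0,0,0,0,0]]}}

```text
time_s: 7.22
eef_pos: [0.4152, -0.1665, 0.014]
tcp_rot: [[0.284, 0.959, 0.002], [0.959, -0.284, -0.001], [-0.001, 0.003, -1.0]]
contact_force: [-0.3, 2.4, 7.0]
grip_width: 0.039
```

{"method": "servo_tool", "body": {"motion": [[1,0,0,-0.01,0,0,0],[1,0,0,-0.03,0,0,0],[1,0,0,-0.06,0,0,0],[1,0,0,-0.085,0,0,0],[1,0,0,-0.1,0,0,0]]}}

```text
time_s: 7.63
eef_pos: [0.4155, -0.167, 0.1163]
tcp_rot: [[0.284, 0.959, 0.005], [0.959, -0.284, -0.003], [-0.002, 0.005, -1.0]]
contact_force: [0.6, 0.0, -1.3]
grip_width: 0.039
```

```bash
python3 go.py 0.549 0.2555 0.11 -16.8
```

```text
t 7.63 pos [ 0.4155 -0.167   0.1163] psi -16.5 j6 -20.9 F [ 0.6  0.  -1.3] w 0.039
shift [0.443, 0.0081, 0.0055] norm 0.443 turn [0.3, 0.1, 0.3] rows>= 11
```

{"method": "servo_tool", "body": {"motion": [[1,0.02,0,0,0,0,0],[1,0.055,0.001,0,0,0,0],[1,0.095,0.002,0,0,0,0],[1,0.135,0.003,0,0,0,0],[1,0.175,0.003,0,0,0,0]]}}

```text
time_s: 8.05
eef_pos: [0.4673, 0.0026, 0.1137]
tcp_rot: [[0.285, 0.959, 0.002], [0.959, -0.285, -0.001], [0.0, 0.002, -1.0]]
contact_force: [0.1, 0.8, -1.6]
grip_width: 0.0391
```

{"method": "servo_tool", "body": {"motion": [[1,0.04,0,0,0,0,0],[1,0.08,0.001,0,0,0,0],[1,0.12,0.002,0,0,0,0],[1,0.155,0.003,0,0,0,0],[1,0.185,0.003,0,0,0,0]]}}

```text
time_s: 8.47
eef_pos: [0.5227, 0.1802, 0.1136]
tcp_rot: [[0.283, 0.959, 0.002], [0.959, -0.283, 0.0], [0.001, 0.002, -1.0]]
contact_force: [1.0, 0.0, -0.5]
grip_width: 0.0388
```

```bash
python3 go.py 0.549 0.2555 0.08 -16.8
```

```text
t 8.47 pos [0.5227 0.1802 0.1136] psi -16.4 j6 22.9 F [ 1.   0.  -0.5] w 0.0388
shift [0.0796, 0.0039, 0.0337] norm 0.087 turn [0.1, -0.1, 0.4] rows>= 3
```

{"method": "servo_tool", "body": {"motion": [[1,0.03,0.001,0.005,0,0,0],[1,0.055,0.003,0.015,0,0,0],[1,0.072,0.004,0.025,0,0,0],[1,0.079,0.004,0.033,0,0,0],[1,0.079,0.004,0.033,0,0,0]]}}

```text
time_s: 8.88
eef_pos: [0.5471, 0.253, 0.078]
tcp_rot: [[0.282, 0.959, -0.002], [0.959, -0.282, -0.001], [-0.001, -0.002, -1.0]]
contact_force: [-1.1, 0.0, -0.8]
grip_width: 0.0387
```

```bash
python3 go.py 0.549 0.2555 0.017 -16.8;  python3 - <<'E'
from h import *
shot("wrist","w5")
E
```

```text
t 8.88 pos [0.5471 0.253  0.078 ] psi -16.4 j6 29.7 F [-1.1  0.  -0.8] w 0.0387
shift [0.003, 0.0012, 0.061] norm 0.061 turn [-0.1, 0.1, 0.4] rows>= 2
```

View pics/w5.png

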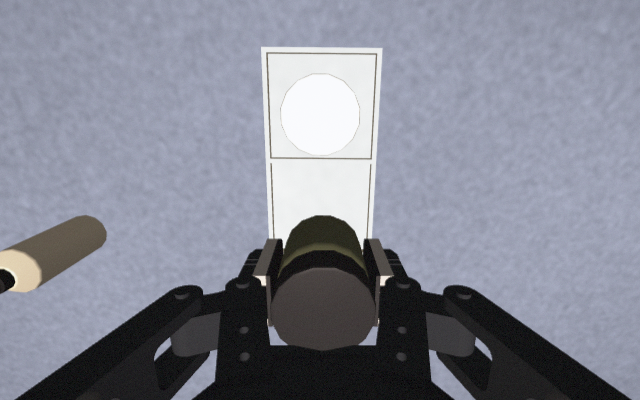

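Pot_a's white lid at (320,114) is inside the far bay, and pot_b is lined up over the near bay (walls at columns 268–372). Lowering.

{"method": "servo_tool", "body": {"motion": [[1,0.001,0.001,0.015,0,0,0],[1,0.001,0.001,0.035,0,0,0],[1,0.001,0.001,0.05,0,0,0],[1,0.001,0.001,0.058,0,0,0],[1,0.001,0.001,0.061,0,0,0]]}}

```text
time_s: 9.35
eef_pos: [0.5486, 0.2516, 0.0175]
tcp_rot: [[0.285, 0.959, -0.002], [0.959, -0.285, -0.001], [-0.001, -0.002, -1.0]]
contact_force: [-0.7, -0.0, -0.6]
grip_width: 0.0394
```

{"method": "servo_tool", "body": {"motion": [[-0.4,0,0,0,0,0,0],[-0.4,0,0,0,0,0,0],[-0.4,0,0,0,0,0,0],[-0.4,0,0,0,0,0,0]]}}

```text
time_s: 9.68
eef_pos: [0.5505, 0.2531, 0.0197]
tcp_rot: [[0.284, 0.959, 0.002], [0.959, -0.284, 0.001], [0.001, 0.002, -1.0]]
contact_force: [0.2, -0.1, 0.3]
grip_width: 0.0595
```

{"method": "servo_tool", "body": {"motion": [[-0.4,0,0,-0.02,0,0,0],[-0.4,0,0,-0.05,0,0,0],[-0.4,0,0,-0.085,0,0,0],[-0.4,0,0,-0.12,0,0,0],[-0.4,0,0,-0.15,0,0,0]]}}

```text
time_s: 10.1
eef_pos: [0.5501, 0.2531, 0.1717]
tcp_rot: [[0.284, 0.959, 0.003], [0.959, -0.284, 0.001], [0.001, 0.003, -1.0]]
contact_force: [0.5, 0.3, -0.3]
grip_width: 0.0598
```

```bash
python3 - <<'E'
from h import *
im,d,P=shot("wrist","w6"); C=cloud(d,P)
for x,y in [(.569,.322),(.549,.2555)]:
    p=C[(np.hypot(C[...,0]-x,C[...,1]-y)<.035)&(abs(C[...,2]-.059)<.005)]
    print(len(p),p.mean(0).round(4))
E
python3 go.py 0.376 0.283 0.17 10.4
```

```text
2071 [0.5646 0.3162 0.0597]
1698 [0.5481 0.2488 0.0596]
t 10.15 pos [0.5538 0.2541 0.1789] psi -16.5 j6 29.8 F [3.4 2.1 5.2] w 0.06
shift [-0.0228, -0.1788, 0.0065] norm 0.18 turn [0.8, -0.2, -26.9] rows>= 5
```

View pics/w6.png

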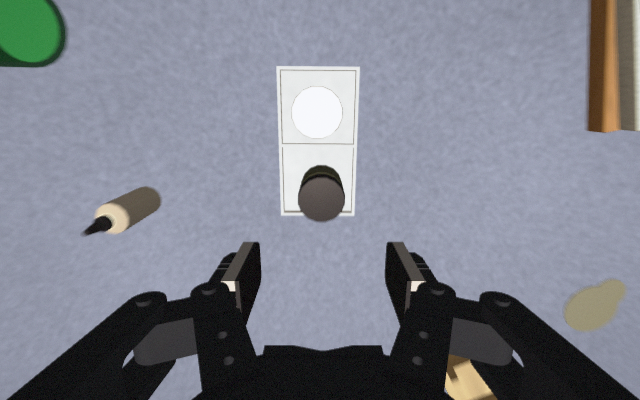

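Both pots sit level at z ≈ 0.0596, each inside its bay (white (317,112), black (321,198)). Next, the black-nozzle bottle.

{"method": "servo_tool", "body": {"motion": [[-1,-0.004,-0.03,0,0,0,-6],[-1,-0.009,-0.068,0.002,0,0,-13],[-1,-0.014,-0.107,0.006,0,0,-20],[-1,-0.019,-0.146,0.008,0,0,-26.5],[-1,-0.022,-0.178,0.01,0,0,-26.5]]}}

```text
time_s: 10.57
eef_pos: [0.3701, 0.2824, 0.1581]
tcp_rot: [[-0.179, 0.984, -0.0], [0.984, 0.179, 0.0], [0.0, -0.0, -1.0]]
contact_force: [0.1, 0.4, 0.9]
grip_width: 0.0857
```

{"method": "servo_tool", "body": {"motion": [[-1,0,0,0,0,0,0]]}}

```text
time_s: 10.65
eef_pos: [0.3668, 0.2829, 0.157]
tcp_rot: [[-0.177, 0.984, -0.005], [0.984, 0.177, -0.001], [0.0, -0.005, -1.0]]
contact_force: [-0.6, 0.2, 0.2]
grip_width: 0.0858
```

```bash
python3 - <<'E'
from h import *
im,d,P=shot("wrist","w7"); C=cloud(d,P)
p=C[(np.hypot(C[...,0]-.376,C[...,1]-.283)<.05)]
for a,b in [(.05,.062),(.062,.08),(.08,.1)]:
    q=p[(p[:,2]>a)&(p[:,2]<b)]; print(a,len(q),q.mean(0).round(4),q.min(0).round(3),q.max(0).round(3))
E
python3 go.py 0.376 0.283 0.028 10.4
```

```text
0.05 374 [0.3715 0.2868 0.059 ] [0.359 0.269 0.05 ] [0.386 0.296 0.062]
0.062 505 [0.3722 0.285  0.0675] [0.362 0.271 0.062] [0.384 0.294 0.08 ]
0.08 89 [0.3724 0.2835 0.0865] [0.37 0.28 0.08] [0.376 0.286 0.092]
t 10.7 pos [0.37   0.2828 0.158 ] psi 10.2 j6 12.3 F [ 0.3  0.2 -0.5] w 0.0852
shift [-0.0008, 0.006, 0.13] norm 0.13 turn [-0.0, 0.0, -0.2] rows>= 4
```

View pics/w7.png

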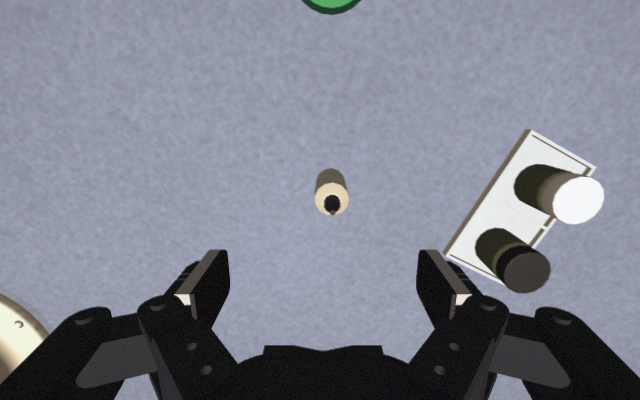

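Bottle is at (331,198) in the wrist view, nozzle dark, world about (0.374, 0.284). The fingers will clear the tray. Descending.

{"method": "servo_tool", "body": {"motion": [[-1,0,0.004,0.03,0,0,0],[-1,0,0.004,0.065,0,0,0],[-1,0,0.004,0.1,0,0,0],[-1,0,0.004,0.122,0,0,0],[-1,0,0.004,0.129,0,0,0]]}}

```text
time_s: 11.12
eef_pos: [0.3752, 0.2817, 0.026]
tcp_rot: [[-0.173, 0.985, -0.005], [0.985, 0.173, -0.002], [-0.001, -0.005, -1.0]]
contact_force: [-1.0, -0.5, 0.1]
grip_width: 0.0854
```

{"method": "servo_tool", "body": {"motion": [[1,0,0,0,0,0,0],[1,0,0,0,0,0,0],[1,0,0,0,0,0,0],[1,0,0,0,0,0,0],[1,0,0,0,0,0,0]], "force": 30}}

```text
time_s: 11.53
eef_pos: [0.3777, 0.2835, 0.0309]
tcp_rot: [[-0.174, 0.985, 0.003], [0.985, 0.174, 0.001], [0.001, 0.003, -1.0]]
contact_force: [-0.4, 0.1, 6.1]
grip_width: 0.0275
```

{"method": "servo_tool", "body": {"motion": [[1,0,0,0,0,0,0],[1,0,0,0,0,0,0],[1,0,0,0,0,0,0]]}}

```text
time_s: 11.78
eef_pos: [0.3778, 0.2836, 0.0309]
tcp_rot: [[-0.174, 0.985, 0.003], [0.985, 0.174, 0.001], [0.001, 0.003, -1.0]]
contact_force: [-1.3, -0.1, 7.5]
grip_width: 0.0274
```

{"method": "servo_tool", "body": {"motion": [[1,0,0,-0.01,0,0,0],[1,0,0,-0.03,0,0,0],[1,0,0,-0.06,0,0,0],[1,0,0,-0.085,0,0,0],[1,0,0,-0.1,0,0,0]]}}

```text
time_s: 12.2
eef_pos: [0.3778, 0.2836, 0.133]
tcp_rot: [[-0.174, 0.985, 0.004], [0.985, 0.174, 0.002], [0.001, 0.005, -1.0]]
contact_force: [1.4, 0.0, -0.8]
grip_width: 0.0272
```

```bash
python3 go.py 0.560 -0.271 0.12 10.4
```

```text
t 12.2 pos [0.3778 0.2836 0.133 ] psi 10.0 j6 12.2 F [ 1.4  0.  -0.8] w 0.0272
shift [-0.5779, 0.0828, 0.0128] norm 0.584 turn [0.3, -0.1, -0.4] rows>= 15
```

{"method": "servo_tool", "body": {"motion": [[1,-0.02,0.003,0,0,0,0],[1,-0.055,0.008,0,0,0,0],[1,-0.095,0.014,0,0,0,0],[1,-0.135,0.019,0,0,0,0],[1,-0.175,0.025,0,0,0,0]]}}

```text
time_s: 12.62
eef_pos: [0.4316, 0.1135, 0.1302]
tcp_rot: [[-0.175, 0.985, 0.001], [0.985, 0.175, -0.0], [-0.0, 0.001, -1.0]]
contact_force: [1.1, 0.2, -1.0]
grip_width: 0.0274
```

{"method": "servo_tool", "body": {"motion": [[1,-0.04,0.006,0,0,0,0],[1,-0.08,0.011,0,0,0,0],[1,-0.12,0.017,0,0,0,0],[1,-0.16,0.023,0,0,0,0],[1,-0.2,0.029,0,0,0,0]]}}

```text
time_s: 13.03
eef_pos: [0.4951, -0.079, 0.1302]
tcp_rot: [[-0.174, 0.985, 0.001], [0.985, 0.174, -0.0], [-0.0, 0.001, -1.0]]
contact_force: [0.9, 0.4, 0.1]
grip_width: 0.0274
```

{"method": "servo_tool", "body": {"motion": [[1,-0.04,0.006,0,0,0,0],[1,-0.08,0.011,0,0,0,0],[1,-0.115,0.017,0,0,0,0],[1,-0.14,0.02,0,0,0,0],[1,-0.15,0.022,0,0,0,0]]}}

```text
time_s: 13.45
eef_pos: [0.5433, -0.2245, 0.1303]
tcp_rot: [[-0.171, 0.985, 0.001], [0.985, 0.171, -0.002], [-0.002, 0.001, -1.0]]
contact_force: [-0.2, 0.9, 0.4]
grip_width: 0.0271
```

```bash
python3 go.py 0.560 -0.271 0.09 10.4; python3 - <<'E'
from h import *
im,d,P=shot("wrist","w8")
E
```

```text
t 13.45 pos [ 0.5433 -0.2245  0.1303] psi 9.8 j6 -44.0 F [-0.2  0.9  0.4] w 0.0271
shift [-0.0486, 0.0085, 0.0404] norm 0.064 turn [0.1, 0.1, -0.6] rows>= 2
```

View pics/w8.png

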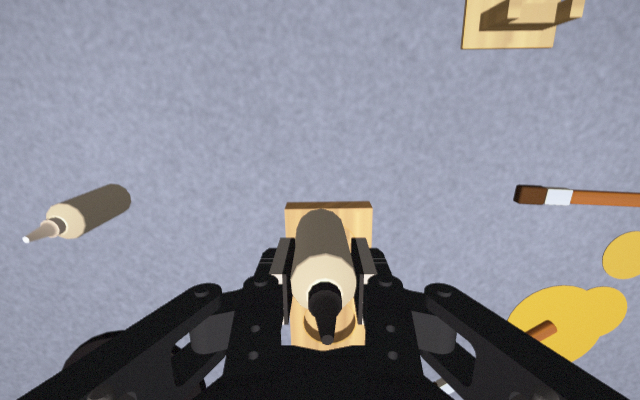

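Bottle is held, with the block's near edge at row 203 spanning columns 285–372. I'm checking that edge against my block fit.

```bash
python3 - <<'E'
from h import *
im,d,P=load("w8")
c=np.array([.567,-.308]); u=np.array([-.1805,.9836]); n=np.array([.9836,.1805])
for a in [(285,208),(373,208),(328,208)]:
    w=ray(*a,.02,P); print(a,w.round(4),"along",((w[:2]-c)@u).round(4),"across",((w[:2]-c)@n).round(4))
cv2.imwrite("pics/w8c.png",cv2.resize(im[180:380,240:420],None,fx=3,fy=3))
E
```

```text
(285, 208) [ 0.5146 -0.2436  0.02  ] along 0.0728 across -0.0399
(373, 208) [ 0.5875 -0.231   0.02  ] along 0.072 across 0.034
(328, 208) [ 0.5502 -0.2374  0.02  ] along 0.0724 across -0.0038
```

View pics/w8c.png

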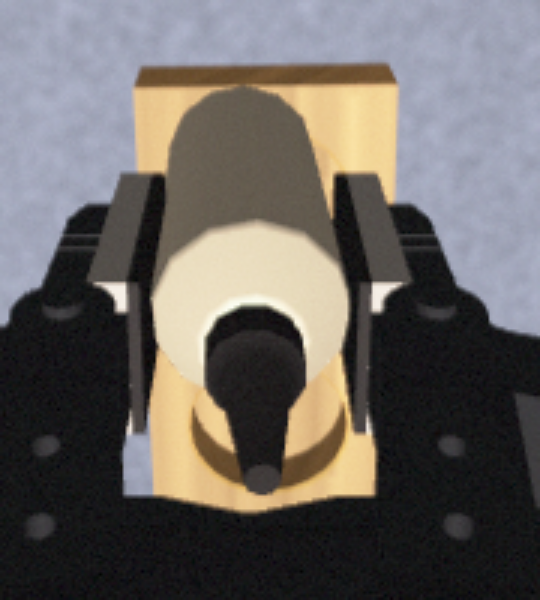

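{"method": "servo_tool", "body": {"motion": [[1,-0.02,0.003,0.005,0,0,0],[1,-0.038,0.006,0.015,0,0,0],[1,-0.048,0.008,0.03,0,0,0],[1,-0.049,0.008,0.04,0,0,0],[1,-0.049,0.008,0.04,0,0,0]]}}

```text
time_s: 13.92
eef_pos: [0.5572, -0.2653, 0.0865]
tcp_rot: [[-0.174, 0.985, -0.005], [0.985, 0.174, 0.004], [0.005, -0.004, -1.0]]
contact_force: [-0.0, 0.7, -1.3]
grip_width: 0.0273
```

```bash
python3 go.py 0.559 -0.272 0.037 10.4
```

```text
t 13.92 pos [ 0.5572 -0.2653  0.0865] psi 10.0 j6 -46.7 F [-0.   0.7 -1.3] w 0.0273
shift [-0.0072, 0.0008, 0.0495] norm 0.05 turn [-0.2, -0.3, -0.4] rows>= 2
```

{"method": "servo_tool", "body": {"motion": [[1,-0.001,0,0,0,0,0],[1,-0.001,0,0.015,0,0,0],[1,-0.001,0,0.03,0,0,0]]}}

```text
time_s: 14.17
eef_pos: [0.5606, -0.2683, 0.0614]
tcp_rot: [[-0.175, 0.985, 0.003], [0.985, 0.175, -0.002], [-0.003, 0.003, -1.0]]
contact_force: [-0.8, 0.2, -0.3]
grip_width: 0.0273
```

```bash
python3 go.py 0.559 -0.272 0.037 10.4
```

```text
t 14.17 pos [ 0.5606 -0.2683  0.0614] psi 10.1 j6 -46.8 F [-0.8  0.2 -0.3] w 0.0273
shift [-0.0033, -0.0022, 0.0245] norm 0.025 turn [0.2, 0.2, -0.3] rows>= 1
```

{"method": "servo_tool", "body": {"motion": [[1,-0.003,-0.001,0.01,0,0,0],[1,-0.003,-0.001,0.02,0,0,0],[1,-0.003,-0.001,0.023,0,0,0],[1,-0.003,-0.001,0.024,0,0,0],[1,-0.003,-0.001,0.024,0,0,0]]}}

```text
time_s: 14.58
eef_pos: [0.559, -0.2718, 0.0359]
tcp_rot: [[-0.174, 0.985, 0.001], [0.985, 0.174, -0.0], [-0.0, 0.0, -1.0]]
contact_force: [-0.0, 0.3, 0.3]
grip_width: 0.0271
```

{"method": "servo_tool", "body": {"motion": [[1,0,0,0.001,0,0,0],[1,0,0,0.0015,0,0,0],[1,0,0,0.0015,0,0,0]]}}

```text
time_s: 14.83
eef_pos: [0.5593, -0.2722, 0.0357]
tcp_rot: [[-0.174, 0.985, 0.001], [0.985, 0.174, -0.001], [-0.001, 0.001, -1.0]]
contact_force: [-3.5, 0.9, 8.2]
grip_width: 0.027
```

Floor contact (8 N). Releasing.

{"method": "servo_tool", "body": {"motion": [[-0.2,0,0,-0.001,0,0,0],[-0.2,0,0,-0.001,0,0,0],[-0.2,0,0,-0.001,0,0,0],[-0.2,0,0,-0.001,0,0,0]]}}

```text
time_s: 15.17
eef_pos: [0.5587, -0.2717, 0.0346]
tcp_rot: [[-0.174, 0.985, 0.0], [0.985, 0.174, 0.0], [0.0, 0.0, -1.0]]
contact_force: [0.4, 0.3, -0.5]
grip_width: 0.0512
```

{"method": "servo_tool", "body": {"motion": [[-0.2,0,0,-0.02,0,0,0],[-0.2,0,0,-0.05,0,0,0],[-0.2,0,0,-0.085,0,0,0],[-0.2,0,0,-0.11,0,0,0],[-0.2,0,0,-0.12,0,0,0]]}}

```text
time_s: 15.58
eef_pos: [0.5608, -0.2732, 0.1597]
tcp_rot: [[-0.174, 0.985, 0.006], [0.985, 0.174, -0.004], [-0.005, 0.005, -1.0]]
contact_force: [0.6, 0.0, 0.0]
grip_width: 0.0514
```

```bash
python3 go.py 0.364 -0.2645 0.155 10.4; python3 - <<'E'
from h import *
im,d,P=shot("wrist","w9"); C=cloud(d,P)
p=C[(np.hypot(C[...,0]-.559,C[...,1]+.272)<.03)]
for a,b in [(.055,.067),(.067,.085),(.085,.105)]:
    q=p[(p[:,2]>a)&(p[:,2]<b)]; print(a,len(q),q.mean(0).round(4),q.min(0).round(3),q.max(0).round(3))
E
```

```text
t 15.58 pos [ 0.5608 -0.2732  0.1597] psi 10.0 j6 -47.1 F [0.6 0.  0. ] w 0.0514
shift [0.0428, -0.1923, 0.0034] norm 0.197 turn [0.3, 0.3, -0.4] rows>= 5
0.055 373 [ 0.5575 -0.2679  0.0641] [ 0.545 -0.286  0.055] [ 0.572 -0.259  0.067]
0.067 521 [ 0.5577 -0.2701  0.0724] [ 0.547 -0.284  0.067] [ 0.57  -0.261  0.085]
0.085 93 [ 0.5579 -0.2715  0.0916] [ 0.555 -0.275  0.085] [ 0.561 -0.269  0.097]
```

View pics/w9.png

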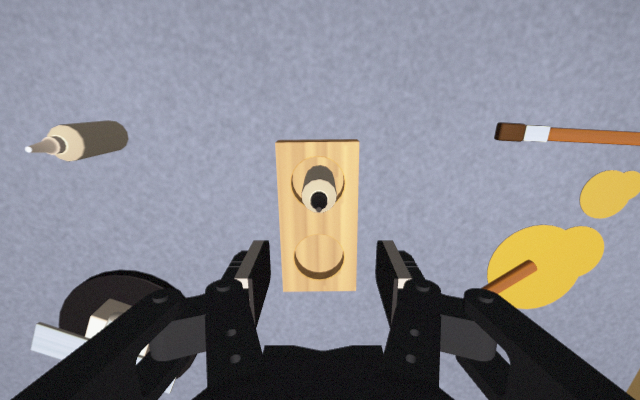

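The black-nozzle bottle stands upright in the near well (nozzle (319,203), top z 0.097 against 0.095 expected). The far well is at (319,256). Now the white-nozzle bottle.

```bash
python3 - <<'E'
from h import *
im,d,P=load("w9")
print(ray(319,256,.02,P).round(4), ray(318,181,.02,P).round(4), ray(317.5,140,.02,P).round(4), ray(319.5,291,.02,P).round(4))
E
```

```text
[ 0.5709 -0.3465  0.02  ] [ 0.5571 -0.272   0.02  ] [ 0.5503 -0.2355  0.02  ] [ 0.5781 -0.3853  0.02  ]
```

{"method": "servo_tool", "body": {"motion": [[-1,0.005,-0.02,0,0,0,0],[-1,0.012,-0.055,0,0,0,0],[-1,0.021,-0.095,0,0,0,0],[-1,0.03,-0.135,0,0,0,0],[-1,0.038,-0.17,0,0,0,0]]}}

```text
time_s: 16.05
eef_pos: [0.3818, -0.2623, 0.1523]
tcp_rot: [[-0.174, 0.985, -0.003], [0.985, 0.174, 0.003], [0.003, -0.002, -1.0]]
contact_force: [-0.7, -0.8, 0.0]
grip_width: 0.0854
```

{"method": "servo_tool", "body": {"motion": [[-1,0.004,-0.016,0,0,0,0],[-1,0.005,-0.022,0,0,0,0],[-1,0.005,-0.022,0,0,0,0]]}}

```text
time_s: 16.3
eef_pos: [0.361, -0.2623, 0.1535]
tcp_rot: [[-0.172, 0.985, -0.001], [0.985, 0.172, 0.002], [0.002, -0.001, -1.0]]
contact_force: [0.8, 0.6, 0.8]
grip_width: 0.0858
```

```bash
python3 go.py 0.365 -0.264 0.028 10.4; python3 - <<'E'
from h import *
im,d,P=shot("wrist","w10"); C=cloud(d,P)
p=C[(np.hypot(C[...,0]-.365,C[...,1]+.264)<.03)]
for a,b in [(.05,.062),(.062,.08),(.08,.1)]:
    q=p[(p[:,2]>a)&(p[:,2]<b)]; print(a,len(q),q.mean(0).round(4),q.min(0).round(3),q.max(0).round(3))
E
```

```text
t 16.3 pos [ 0.361  -0.2623  0.1535] psi 9.9 j6 -61.5 F [0.8 0.6 0.8] w 0.0858
shift [-0.0026, 0.0037, 0.1255] norm 0.126 turn [-0.0, -0.1, -0.5] rows>= 4
0.05 386 [ 0.3613 -0.2612  0.059 ] [ 0.349 -0.28   0.05 ] [ 0.376 -0.252  0.062]
0.062 512 [ 0.3619 -0.2632  0.0675] [ 0.351 -0.276  0.062] [ 0.373 -0.255  0.08 ]
0.08 92 [ 0.362  -0.2649  0.0865] [ 0.359 -0.268  0.08 ] [ 0.366 -0.263  0.092]
```

View pics/w10.png

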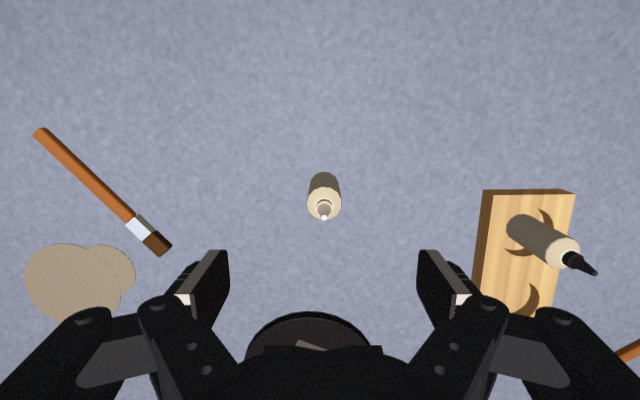

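White-nozzle bottle is at (323,202), world about (0.3635, -0.264). The model's stand edge is well behind. Descending and gripping.

{"method": "servo_tool", "body": {"motion": [[-1,-0.002,0.002,0.03,0,0,0],[-1,-0.002,0.002,0.065,0,0,0],[-1,-0.002,0.002,0.1,0,0,0],[-1,-0.002,0.002,0.118,0,0,0],[-1,-0.002,0.002,0.125,0,0,0]]}}

```text
time_s: 16.77
eef_pos: [0.3638, -0.2621, 0.026]
tcp_rot: [[-0.175, 0.985, -0.004], [0.985, 0.175, 0.005], [0.006, -0.003, -1.0]]
contact_force: [-0.6, -0.0, -1.2]
grip_width: 0.0858
```

{"method": "servo_tool", "body": {"motion": [[1,0,0,0,0,0,0],[1,0,0,0,0,0,0],[1,0,0,0,0,0,0],[1,0,0,0,0,0,0],[1,0,0,0,0,0,0]]}}

```text
time_s: 17.18
eef_pos: [0.3654, -0.2654, 0.0312]
tcp_rot: [[-0.174, 0.985, 0.002], [0.985, 0.174, -0.002], [-0.003, 0.001, -1.0]]
contact_force: [-0.8, -0.8, 7.3]
grip_width: 0.0267
```

{"method": "servo_tool", "body": {"motion": [[1,0,0,0,0,0,0],[1,0,0,0,0,0,0],[1,0,0,0,0,0,0]]}}

```text
time_s: 17.43
eef_pos: [0.3654, -0.2656, 0.0312]
tcp_rot: [[-0.174, 0.985, 0.002], [0.985, 0.174, -0.002], [-0.003, 0.002, -1.0]]
contact_force: [-0.9, -0.3, 5.9]
grip_width: 0.0273
```

{"method": "servo_tool", "body": {"motion": [[1,0,0,-0.01,0,0,0],[1,0,0,-0.03,0,0,0],[1,0,0,-0.06,0,0,0],[1,0,0,-0.095,0,0,0],[1,0,0,-0.12,0,0,0]]}}

```text
time_s: 17.85
eef_pos: [0.3648, -0.2647, 0.153]
tcp_rot: [[-0.174, 0.985, 0.002], [0.985, 0.174, -0.002], [-0.002, 0.001, -1.0]]
contact_force: [0.0, -0.7, 0.1]
grip_width: 0.0267
```

```bash
python3 go.py 0.572 -0.346 0.145 10.4
```

```text
t 17.85 pos [ 0.3648 -0.2647  0.153 ] psi 10.0 j6 -61.4 F [ 0.  -0.7  0.1] w 0.0267
shift [-0.116, 0.1899, 0.0085] norm 0.223 turn [0.1, 0.1, -0.4] rows>= 6
```

{"method": "servo_tool", "body": {"motion": [[1,-0.01,0.017,0,0,0,0],[1,-0.028,0.046,0,0,0,0],[1,-0.048,0.079,0,0,0,0],[1,-0.068,0.112,0,0,0,0],[1,-0.088,0.145,0,0,0,0]]}}

```text
time_s: 18.27
eef_pos: [0.524, -0.3261, 0.1504]
tcp_rot: [[-0.174, 0.985, 0.0], [0.985, 0.174, -0.0], [-0.0, 0.0, -1.0]]
contact_force: [-0.5, -0.4, 0.9]
grip_width: 0.0267
```

{"method": "servo_tool", "body": {"motion": [[1,-0.017,0.027,0,0,0,0],[1,-0.025,0.04,0,0,0,0],[1,-0.028,0.044,0,0,0,0],[1,-0.028,0.044,0,0,0,0]]}}

```text
time_s: 18.6
eef_pos: [0.5712, -0.3458, 0.1499]
tcp_rot: [[-0.174, 0.985, -0.0], [0.985, 0.174, 0.0], [0.0, -0.0, -1.0]]
contact_force: [0.2, -0.8, -0.9]
grip_width: 0.0271
```

```bash
python3 go.py 0.572 -0.346 0.037 10.4; python3 - <<'E'
from h import *
im,d,P=shot("wrist","w11")
E
```

```text
t 18.6 pos [ 0.5712 -0.3458  0.1499] psi 10.0 j6 -51.6 F [ 0.2 -0.8 -0.9] w 0.0271
shift [-0.0003, 0.0008, 0.1129] norm 0.113 turn [-0.0, -0.0, -0.4] rows>= 3
```

View pics/w11.png

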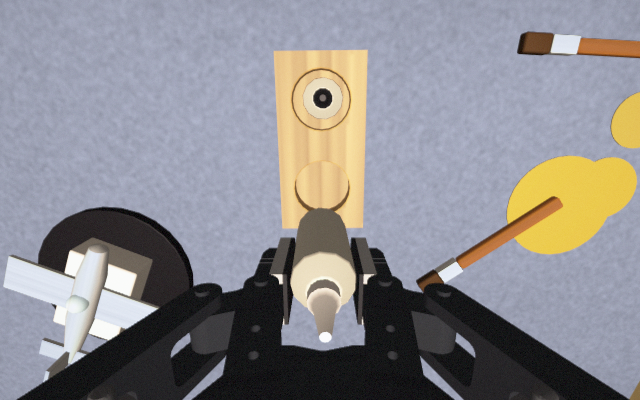

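```bash
python3 - <<'E'
from h import *
im,d,P=load("w11")
print(ray(322,187,.02,P).round(4),ray(321,99,.02,P).round(4))
E
```

```text
[ 0.5707 -0.3465  0.02  ] [ 0.5569 -0.2731  0.02  ]
```

{"method": "servo_tool", "body": {"motion": [[1,0,0,0.02,0,0,0],[1,0,0,0.05,0,0,0],[1,0,0,0.075,0,0,0],[1,0,0,0.09,0,0,0],[1,0,0,0.095,0,0,0]]}}

```text
time_s: 19.07
eef_pos: [0.568, -0.3439, 0.0516]
tcp_rot: [[-0.173, 0.985, -0.005], [0.985, 0.173, 0.004], [0.005, -0.004, -1.0]]
contact_force: [-0.6, 0.2, 0.3]
grip_width: 0.0273
```

```bash
python3 go.py 0.572 -0.346 0.036 10.4
```

```text
t 19.07 pos [ 0.568  -0.3439  0.0516] psi 10.0 j6 -51.6 F [-0.6  0.2  0.3] w 0.0273
shift [-0.0028, 0.0036, 0.0156] norm 0.016 turn [-0.2, -0.3, -0.4] rows>= 1
```

{"method": "servo_tool", "body": {"motion": [[1,0,0,0.005,0,0,0],[1,0,0,0.012,0,0,0],[1,0,0,0.017,0,0,0],[1,0,0,0.019,0,0,0],[1,0,0,0.0205,0,0,0]]}}

```text
time_s: 19.48
eef_pos: [0.5712, -0.3465, 0.0362]
tcp_rot: [[-0.174, 0.985, 0.0], [0.985, 0.174, -0.001], [-0.001, 0.0, -1.0]]
contact_force: [-5.0, 2.1, 14.1]
grip_width: 0.0271
```

{"method": "servo_tool", "body": {"motion": [[1,0,0,0,0,0,0]]}}

```text
time_s: 19.57
eef_pos: [0.5713, -0.3465, 0.0363]
tcp_rot: [[-0.174, 0.985, 0.001], [0.985, 0.174, -0.001], [-0.001, 0.001, -1.0]]
contact_force: [-3.2, 1.0, 6.0]
grip_width: 0.0267
```

Down at the well floor (z 0.036 as predicted). Releasing.

{"method": "servo_tool", "body": {"motion": [[-0.2,0,0,-0.001,0,0,0],[-0.2,0,0,-0.001,0,0,0],[-0.2,0,0,-0.001,0,0,0],[-0.2,0,0,-0.001,0,0,0]]}}

```text
time_s: 19.9
eef_pos: [0.5709, -0.3458, 0.0354]
tcp_rot: [[-0.174, 0.985, 0.0], [0.985, 0.174, -0.0], [-0.0, 0.0, -1.0]]
contact_force: [-0.6, 0.4, -0.4]
grip_width: 0.0512
```

{"method": "servo_tool", "body": {"motion": [[-0.2,0,0,-0.02,0,0,0],[-0.2,0,0,-0.05,0,0,0],[-0.2,0,0,-0.085,0,0,0],[-0.2,0,0,-0.115,0,0,0],[-0.2,0,0,-0.13,0,0,0]]}}

```text
time_s: 20.32
eef_pos: [0.5725, -0.3471, 0.1705]
tcp_rot: [[-0.174, 0.985, 0.005], [0.985, 0.174, -0.005], [-0.005, 0.004, -1.0]]
contact_force: [1.2, -0.2, 0.8]
grip_width: 0.0512
```

```bash
python3 go.py 0.4513 -0.008 0.14 64.5; python3 - <<'E'
from h import *
im,d,P=shot("wrist","w12"); C=cloud(d,P)
for x,y in [(.559,-.272),(.571,-.3465)]:
  p=C[(np.hypot(C[...,0]-x,C[...,1]-y)<.03)]
  for a,b in [(.055,.067),(.085,.105)]:
    q=p[(p[:,2]>a)&(p[:,2]<b)]; print(a,len(q),q.mean(0).round(4),q.max(0).round(3))
E
```

```text
t 20.32 pos [ 0.5725 -0.3471  0.1705] psi 10.0 j6 -51.6 F [ 1.2 -0.2  0.8] w 0.0512
shift [0.3552, -0.0604, 0.0283] norm 0.361 turn [0.1, 0.4, -54.5] rows>= 9
0.055 389 [ 0.558  -0.273   0.0652] [ 0.572 -0.259  0.067]
0.085 90 [ 0.5583 -0.273   0.0916] [ 0.562 -0.269  0.097]
0.055 361 [ 0.5701 -0.3426  0.0642] [ 0.584 -0.333  0.067]
0.085 82 [ 0.5702 -0.3455  0.0915] [ 0.574 -0.343  0.097]
```

View pics/w12.png

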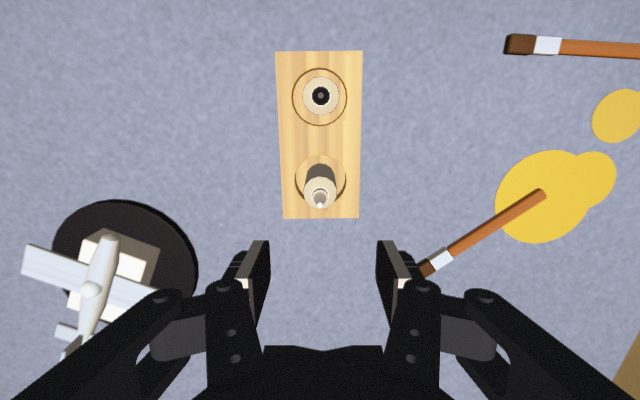

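Both bottles are upright in their wells (320,96) and (320,185). Now the brush.

{"method": "servo_tool", "body": {"motion": [[-1,0.025,-0.004,0,0,0,-5],[-1,0.065,-0.011,0,0,0,-11],[-1,0.105,-0.018,0,0,0,-17],[-1,0.145,-0.025,0.003,0,0,-23],[-1,0.185,-0.031,0.008,0,0,-29]]}}

```text
time_s: 20.78
eef_pos: [0.5071, -0.1675, 0.1569]
tcp_rot: [[-0.633, 0.774, 0.0], [0.774, 0.633, -0.0], [-0.0, 0.0, -1.0]]
contact_force: [1.3, 0.2, -0.7]
grip_width: 0.0856
```

```bash
python3 go.py 0.4513 -0.008 0.14 64.5
```

```text
t 20.78 pos [ 0.5071 -0.1675  0.1569] psi 39.3 j6 -70.5 F [ 1.3  0.2 -0.7] w 0.0856
shift [0.1588, 0.0577, 0.0168] norm 0.17 turn [0.0, 0.0, -25.2] rows>= 5
```

{"method": "servo_tool", "body": {"motion": [[-1,0.037,0.013,0.004,0,0,-6],[-1,0.074,0.027,0.008,0,0,-12],[-1,0.11,0.04,0.012,0,0,-18],[-1,0.14,0.051,0.015,0,0,-24],[-1,0.158,0.058,0.017,0,0,-25]]}}

```text
time_s: 21.2
eef_pos: [0.4514, -0.0067, 0.1389]
tcp_rot: [[-0.902, 0.432, -0.002], [0.432, 0.902, 0.001], [0.003, 0.0, -1.0]]
contact_force: [-0.1, -0.9, -0.5]
grip_width: 0.0854
```

{"method": "servo_tool", "body": {"motion": [[-1,0,0,0,0,0,0],[-1,0,0,0,0,0,0]]}}

```text
time_s: 21.37
eef_pos: [0.4531, -0.009, 0.1397]
tcp_rot: [[-0.9, 0.437, -0.001], [0.437, 0.9, -0.0], [0.001, -0.0, -1.0]]
contact_force: [0.2, -0.1, -0.5]
grip_width: 0.0852
```

```bash
python3 go.py 0.4513 -0.008 0.14 64.5; cat > br.py <<'E'
import sys
from h import *
def brush(tag,z,cx,cy,r=.1):
    im,d,P=load(tag); C=cloud(d,P)
    lab=cv2.cvtColor(im,cv2.COLOR_BGR2LAB).astype(int)
    near=np.hypot(C[...,0]-cx,C[...,1]-cy)<r
    m=(near&(lab[...,1]>138)&(lab[...,2]>140)).astype(np.uint8)
    n,l,st,ce=cv2.connectedComponentsWithStats(m); k=1+st[1:,4].argmax(); c=np.argwhere(l==k)
    w=np.array([ray(u,v,z,P)[:2] for v,u in c])*1000
    rr=cv2.minAreaRect(w.astype(np.float32)); b=cv2.boxPoints(rr); e=[b[1]-b[0],b[2]-b[1]]; L=max(e,key=np.linalg.norm)
    print("wood",np.round(rr[0],1),np.round(rr[1],1),"ang",round(np.degrees(np.arctan2(L[1],L[0]))%180,1),"px",ce[k].round())
    return rr,L
if __name__=="__main__":
    shot("wrist",sys.argv[1]); brush(sys.argv[1],.010,.45,-.007)
E
python3 br.py w13
```

```text
t 21.37 pos [ 0.4531 -0.009   0.1397] psi 64.1 j6 -80.6 F [ 0.2 -0.1 -0.5] w 0.0852
shift [0.0021, 0.0001, -0.0003] norm 0.002 turn [-0.0, -0.0, -0.4] rows>= 1
wood [424.2   3.3] [ 11.4 108. ] ang 153.7 px [321. 147.]
```

View pics/w13.png

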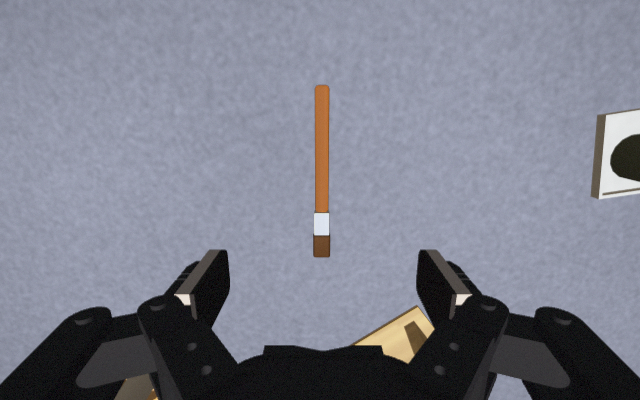

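The brush is at (321,147)–(321,257), aligned with tool x and centred between the jaws. The wood is 108 mm × 11.4 mm as expected, and the grip point is (0.449, -0.008). Descending.

{"method": "servo_tool", "body": {"motion": [[-1,0.004,-0.001,0.03,0,0,0],[-1,0.004,-0.001,0.065,0,0,0],[-1,0.004,-0.001,0.1,0,0,0],[-1,0.004,-0.001,0.12,0,0,0],[-1,0.004,-0.001,0.13,0,0,0]]}}

```text
time_s: 21.83
eef_pos: [0.4477, -0.0094, 0.0072]
tcp_rot: [[-0.898, 0.44, -0.005], [0.44, 0.898, 0.001], [0.005, -0.001, -1.0]]
contact_force: [-0.6, 0.3, -0.2]
grip_width: 0.0854
```

{"method": "servo_tool", "body": {"motion": [[-0.4,0,0,0.003,0,0,0],[0.2,0,0,0.006,0,0,0],[0.2,0,0,0.006,0,0,0],[0.3,0,0,0.006,0,0,0],[0.3,0,0,0.006,0,0,0]]}}

```text
time_s: 22.25
eef_pos: [0.451, -0.0093, 0.0056]
tcp_rot: [[-0.899, 0.438, 0.003], [0.438, 0.899, -0.001], [-0.003, 0.0, -1.0]]
contact_force: [-0.5, 0.2, 0.1]
grip_width: 0.0302
```

```bash
python3 go.py 0.449 -0.008 0.003 64; python3 - <<'E'
from h import *
shot("wrist","w14")
E
```

```text
t 22.25 pos [ 0.451  -0.0093  0.0056] psi 64.0 j6 -80.6 F [-0.5  0.2  0.1] w 0.0302
shift [0.0023, 0.0003, 0.0026] norm 0.004 turn [0.0, 0.2, 0.0] rows>= 1
```

View pics/w14.png

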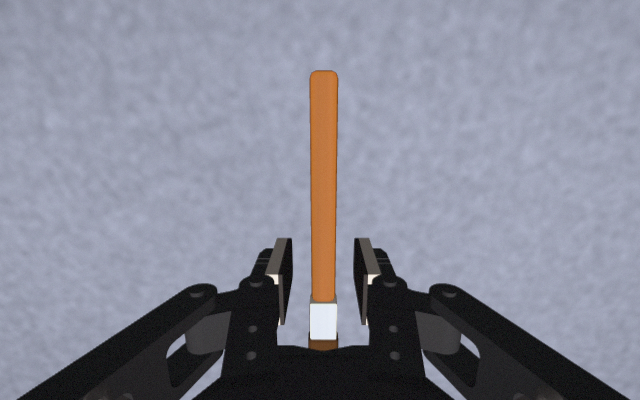

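```bash
python3 - <<'E'
from h import *
im,d,P=load("w14"); f,cx,cy,T=P
s=sensors.observe(); p=np.array(s["eef_pos"])
def proj(w):
    c=T[:3,:3].T@(w-T[:3,3]); return c[0]/c[2]*f+cx,c[1]/c[2]*f+cy
print(proj(p)); h=ray(324,71,.010,P); fe=ray(323,302,.010,P)
R=np.array(s["tcp_rot"])
print("handle end in tool x",(R.T@(h-p)).round(4),"ferrule",(R.T@(fe-p)).round(4))
E
```

```text
(np.float64(324.1664720623638), np.float64(252.22262897901317))
handle end in tool x [ 0.0835 -0.0002 -0.0048] ferrule [-0.0254 -0.0006 -0.0045]
```

The TCP sits 83.5 mm from the handle end and 80 is wanted. I'm nudging +3 mm, going down 2 mm and gripping.

{"method": "servo_tool", "body": {"motion": [[0.3,0.003,0,0.002,0,0,0],[0.3,0.003,0,0.002,0,0,0],[1,0.003,0,0.002,0,0,0],[1,0.003,0,0.002,0,0,0],[1,0.003,0,0.002,0,0,0]], "force": 40}}

```text
time_s: 22.72
eef_pos: [0.4471, -0.0076, 0.0025]
tcp_rot: [[-0.899, 0.438, 0.0], [0.438, 0.899, -0.0], [-0.0, 0.0, -1.0]]
contact_force: [-0.7, -0.6, 1.3]
grip_width: 0.0105
```

{"method": "servo_tool", "body": {"motion": [[1,0,0,0,0,0,0],[1,0,0,0,0,0,0],[1,0,0,0,0,0,0]]}}

```text
time_s: 22.97
eef_pos: [0.4471, -0.0076, 0.0025]
tcp_rot: [[-0.899, 0.438, 0.0], [0.438, 0.899, 0.0], [-0.0, 0.0, -1.0]]
contact_force: [-0.3, 0.9, 3.5]
grip_width: 0.0108
```

{"method": "servo_tool", "body": {"motion": [[1,0,0,-0.005,0,0,0],[1,0,0,-0.02,0,0,0],[1,0,0,-0.045,0,0,0],[1,0,0,-0.075,0,0,0],[1,0,0,-0.09,0,0,0]]}}

```text
time_s: 23.38
eef_pos: [0.4483, -0.0079, 0.0954]
tcp_rot: [[-0.899, 0.438, 0.004], [0.438, 0.899, -0.001], [-0.004, 0.001, -1.0]]
contact_force: [1.4, -0.2, -0.7]
grip_width: 0.0103
```

```bash
python3 go.py 0.6545 -0.030 0.09 10.7; python3 - <<'E'
from h import *
shot("wrist","w15")
E
```

```text
t 23.38 pos [ 0.4483 -0.0079  0.0954] psi 64.0 j6 -80.5 F [ 1.4 -0.2 -0.7] w 0.0103
shift [-0.195, 0.0705, 0.0061] norm 0.207 turn [0.1, 0.2, 53.3] rows>= 8
```

View pics/w15.png

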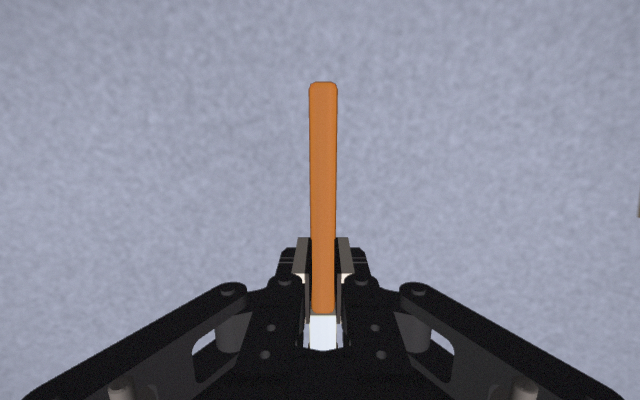

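Brush is lifted and level, handle end at row 82, held at 10.5 mm. Carrying it to the rest.

{"method": "servo_tool", "body": {"motion": [[1,-0.013,0.004,0,0,0,5],[1,-0.037,0.012,0,0,0,11],[1,-0.065,0.022,0,0,0,17],[1,-0.095,0.033,0,0,0,23],[1,-0.125,0.043,0,0,0,29]]}}

```text
time_s: 23.85
eef_pos: [0.5789, -0.0236, 0.0915]
tcp_rot: [[-0.57, 0.822, -0.001], [0.822, 0.57, 0.0], [0.001, -0.001, -1.0]]
contact_force: [0.1, -0.3, 0.7]
grip_width: 0.0107
```

```bash
python3 go.py 0.6545 -0.030 0.09 10.7
```

```text
t 23.85 pos [ 0.5789 -0.0236  0.0915] psi 34.7 j6 -49.0 F [ 0.1 -0.3  0.7] w 0.0107
shift [-0.0483, 0.0584, 0.0014] norm 0.076 turn [-0.1, -0.0, 24.0] rows>= 4
```

{"method": "servo_tool", "body": {"motion": [[1,-0.015,0.019,0,0,0,6],[1,-0.03,0.036,0,0,0,13],[1,-0.042,0.05,0,0,0,19],[1,-0.048,0.058,0,0,0,24],[1,-0.048,0.058,0,0,0,24]]}}

```text
time_s: 24.27
eef_pos: [0.6545, -0.03, 0.0915]
tcp_rot: [[-0.189, 0.982, 0.0], [0.982, 0.189, -0.0], [-0.0, 0.0, -1.0]]
contact_force: [0.1, -0.6, -0.0]
grip_width: 0.0108
```

{"method": "servo_tool", "body": {"motion": [[1,0,0,0,0,0,0],[1,0,0,0,0,0,0]]}}

```text
time_s: 24.43
eef_pos: [0.652, -0.0295, 0.0915]
tcp_rot: [[-0.193, 0.981, -0.002], [0.981, 0.193, 0.0], [0.001, -0.002, -1.0]]
contact_force: [0.4, 0.3, -0.3]
grip_width: 0.0108
```

```bash
python3 go.py 0.6545 -0.030 0.0325 10.7; python3 - <<'E'
from h import *
shot("wrist","w16");shot("scene","s16");shot("top","t16")
im,_,_=load("s16"); cv2.imwrite("pics/s16c.png",cv2.resize(im[200:320,260:420],None,fx=5,fy=5)[:600,:800])
E
```

```text
t 24.43 pos [ 0.652  -0.0295  0.0915] psi 11.1 j6 -24.3 F [ 0.4  0.3 -0.3] w 0.0108
shift [-0.001, 0.0024, 0.059] norm 0.059 turn [-0.1, -0.0, 0.4] rows>= 2
```

View pics/w16.png

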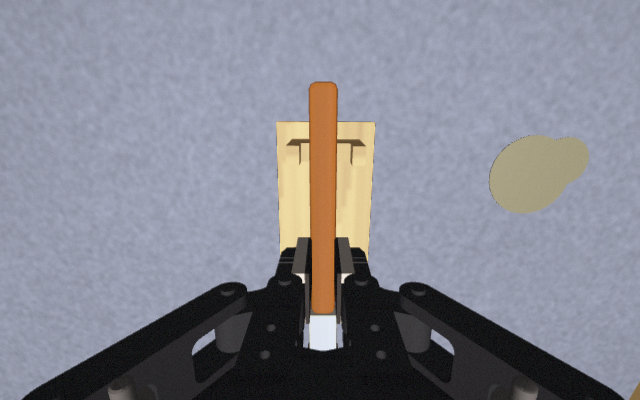

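View pics/s16c.png

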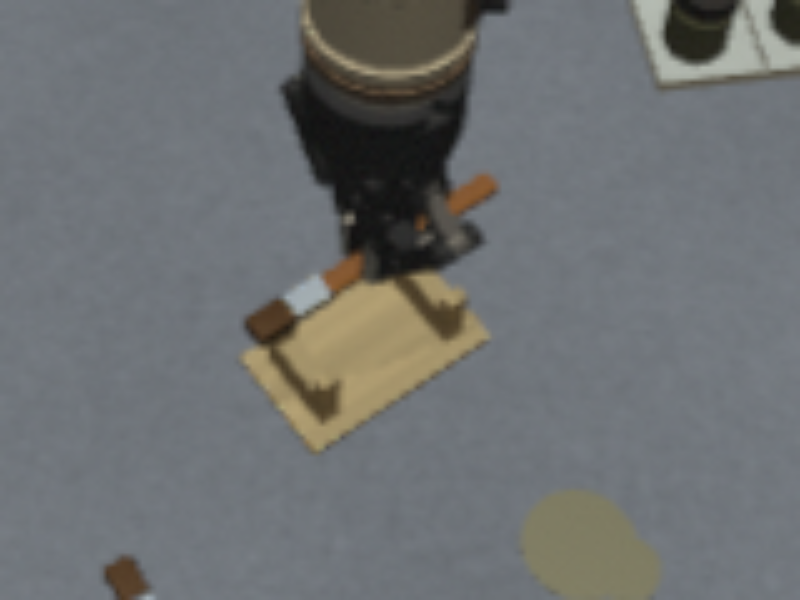

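```bash
python3 - <<'E'
from h import *
im,d,P=load("w16"); f,cx,cy,T=P
p=np.array([.652,-.0295,.0915]); R=np.array(sensors.observe()["tcp_rot"])
t=lambda u,v,z:(R.T@(ray(u,v,z,P)-p)).round(4)
print("base far L/R",t(277,122,.005),t(376,122,.005)," near L/R",t(281,245,.005),t(370,245,.005))
print("notch upstands inner L/R (z~.044)",t(299,146,.044),t(352,146,.044))
print("handle end",t(323,82,.0985),"ferrule start",t(323,314,.0985))
cv2.imwrite("pics/w16c.png",cv2.resize(im[60:260,240:420],None,fx=3,fy=3))
E
```

```text
base far L/R [ 0.0581 -0.0323  0.0865] [0.0581 0.0375 0.0865]  near L/R [-0.0365 -0.0329  0.0865] [-0.0364  0.0373  0.0865]
notch upstands inner L/R (z~.044) [ 0.0462 -0.0142  0.0475] [0.0463 0.0175 0.0475]
handle end [ 0.079   0.0001 -0.007 ] ferrule start [-0.0306  0.0002 -0.007 ]
```

View pics/w16c.png

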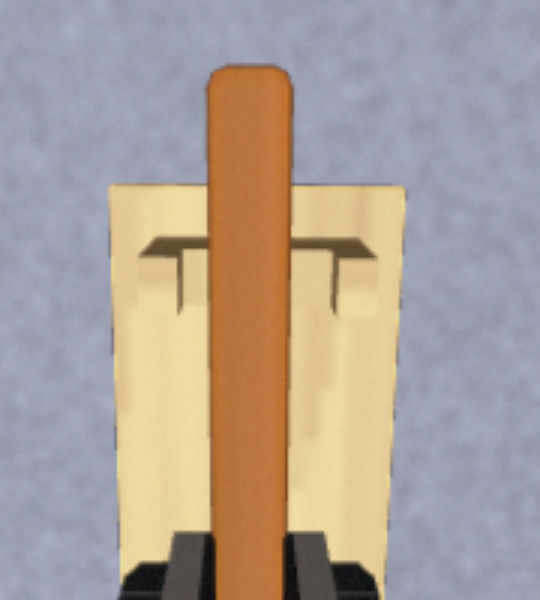

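In the tool frame the rest centre is at (-2, +2.5) mm and the brush middle at +1.5 mm, parallel within 0.5°. Shifting about (-3, +1) mm and lowering.

{"method": "servo_tool", "body": {"motion": [[1,-0.003,0.001,0.01,0,0,0],[1,-0.003,0.001,0.025,0,0,0],[1,-0.003,0.001,0.04,0,0,0],[1,-0.003,0.001,0.048,0,0,0],[1,-0.003,0.001,0.052,0,0,0]]}}

```text
time_s: 25.0
eef_pos: [0.653, -0.0321, 0.0375]
tcp_rot: [[-0.191, 0.982, -0.004], [0.982, 0.191, 0.001], [0.002, -0.004, -1.0]]
contact_force: [1.1, -0.1, -0.7]
grip_width: 0.0105
```

{"method": "servo_tool", "body": {"motion": [[1,0,0,0.002,0,0,0],[1,0,0,0.004,0,0,0],[1,0,0,0.006,0,0,0],[1,0,0,0.007,0,0,0],[1,0,0,0.007,0,0,0]]}}

```text
time_s: 25.42
eef_pos: [0.655, -0.0325, 0.0336]
tcp_rot: [[-0.191, 0.982, 0.001], [0.982, 0.191, -0.0], [-0.0, 0.0, -1.0]]
contact_force: [0.7, -0.3, -0.5]
grip_width: 0.0106
```

```bash
python3 go.py 0.654 -0.032 0.0325 10.7
```

```text
t 25.42 pos [ 0.655  -0.0325  0.0336] psi 11.0 j6 -24.4 F [ 0.7 -0.3 -0.5] w 0.0106
shift [0.0007, -0.0009, 0.0011] norm 0.002 turn [0.0, 0.0, 0.3] rows>= 1
```

{"method": "servo_tool", "body": {"motion": [[1,0,0,0.001,0,0,0],[1,0,0,0.002,0,0,0],[1,0,0,0.002,0,0,0]]}}

```text
time_s: 25.67
eef_pos: [0.6552, -0.0325, 0.0325]
tcp_rot: [[-0.191, 0.982, 0.001], [0.982, 0.191, -0.0], [-0.0, 0.001, -1.0]]
contact_force: [-2.3, 0.2, 5.0]
grip_width: 0.0104
```

```bash
python3 go.py 0.654 -0.032 0.0325 10.7;python3 - <<'E'
from h import *
shot("wrist","w17")
im,_,_=shot("scene","s17"); cv2.imwrite("pics/s17c.png",cv2.resize(im[200:320,260:420],None,fx=5,fy=5))
E
```

```text
t 25.67 pos [ 0.6552 -0.0325  0.0325] psi 11.0 j6 -24.4 F [-2.3  0.2  5. ] w 0.0104
shift [0.0007, -0.0011, 0.0] norm 0.001 turn [0.0, 0.0, 0.3] rows>= 1
```

View pics/s17c.png

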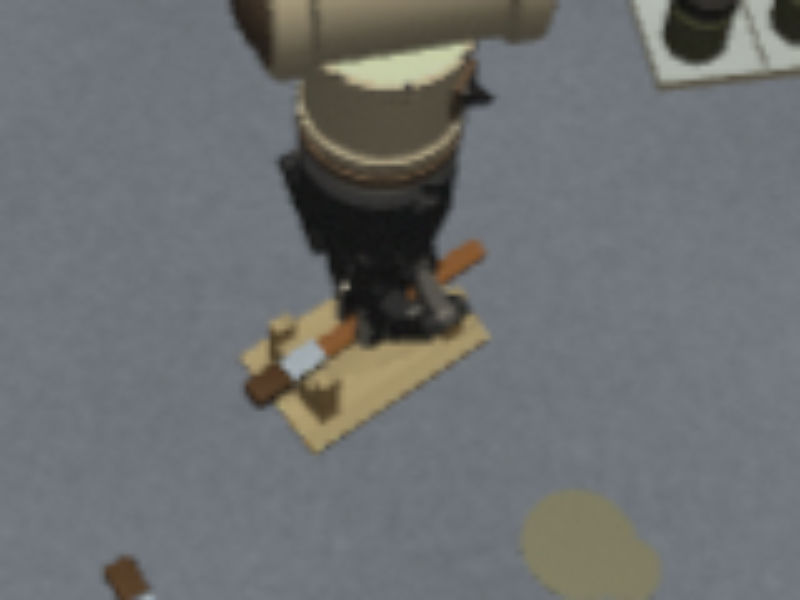

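View pics/w17.png

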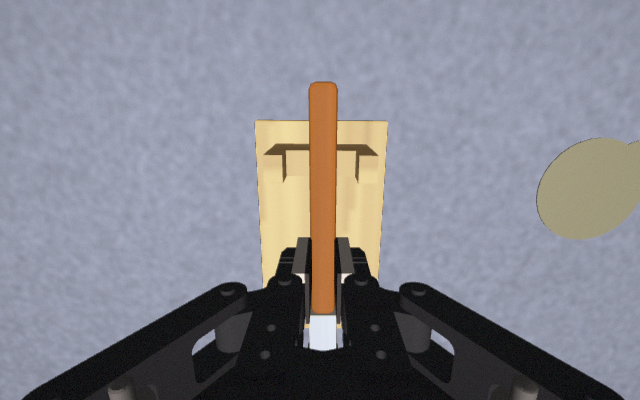

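The brush is in both notches, contact 5 N at exactly the predicted height, handle centred at column 322 between upstands 286–357. Opening gently and partway.

{"method": "servo_tool", "body": {"motion": [[0.4,0,0,-0.001,0,0,0],[0.4,0,0,-0.001,0,0,0],[0.4,0,0,-0.001,0,0,0],[0.2,0,0,-0.001,0,0,0],[0.2,0,0,-0.001,0,0,0]]}}

```text
time_s: 26.18
eef_pos: [0.6546, -0.0324, 0.0321]
tcp_rot: [[-0.191, 0.982, -0.0], [0.982, 0.191, 0.0], [0.0, -0.0, -1.0]]
contact_force: [-0.5, -0.1, -0.2]
grip_width: 0.034
```

{"method": "servo_tool", "body": {"motion": [[0.2,0,0,-0.01,0,0,0],[0.2,0,0,-0.03,0,0,0],[0.2,0,0,-0.06,0,0,0],[0.2,0,0,-0.1,0,0,0],[0.2,0,0,-0.13,0,0,0]]}}

```text
time_s: 26.6
eef_pos: [0.6553, -0.0325, 0.1658]
tcp_rot: [[-0.191, 0.982, 0.002], [0.982, 0.191, -0.0], [-0.001, 0.002, -1.0]]
contact_force: [2.1, 0.4, 0.7]
grip_width: 0.0346
```

{"method": "servo_tool", "body": {"motion": [[0.2,0.02,-0.03,-0.01,0,0,0],[0.2,0.04,-0.06,-0.02,0,0,0],[0.2,0.06,-0.09,-0.03,0,0,0],[0.2,0.08,-0.12,-0.04,0,0,0],[0.2,0.09,-0.14,-0.05,0,0,0]]}}

```text
time_s: 27.02
eef_pos: [0.4974, 0.0307, 0.213]
tcp_rot: [[-0.192, 0.981, -0.001], [0.981, 0.192, 0.001], [0.001, -0.001, -1.0]]
contact_force: [-0.5, -0.3, 0.2]
grip_width: 0.0338
```

```bash
python3 go.py 0.45 0.1 0.2 10; python3 - <<'E'
from h import *
for n in ["scene","top","wrist"]: shot(n,n+"F")
im,_,_=load("sceneF"); cv2.imwrite("pics/sceneFc.png",cv2.resize(im[100:330,150:470],None,fx=2.5,fy=2.5))
im,_,_=load("topF"); cv2.imwrite("pics/topFc.png",cv2.resize(im[100:280,170:500],None,fx=2.4,fy=2.4))
E
```

```text
t 27.02 pos [0.4974 0.0307 0.213 ] psi 11.1 j6 -21.5 F [-0.5 -0.3  0.2] w 0.0338
shift [0.0771, -0.0331, 0.0131] norm 0.085 turn [-0.0, -0.0, 1.1] rows>= 3
```

View pics/sceneFc.png

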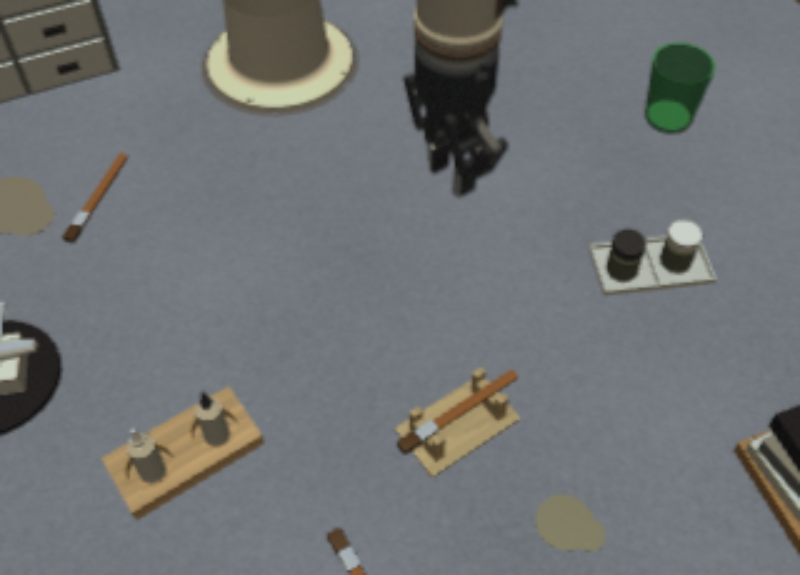

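View pics/wristF.png

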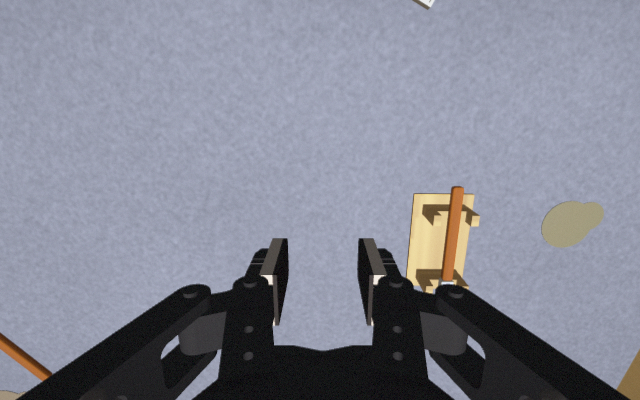

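View pics/topFc.png

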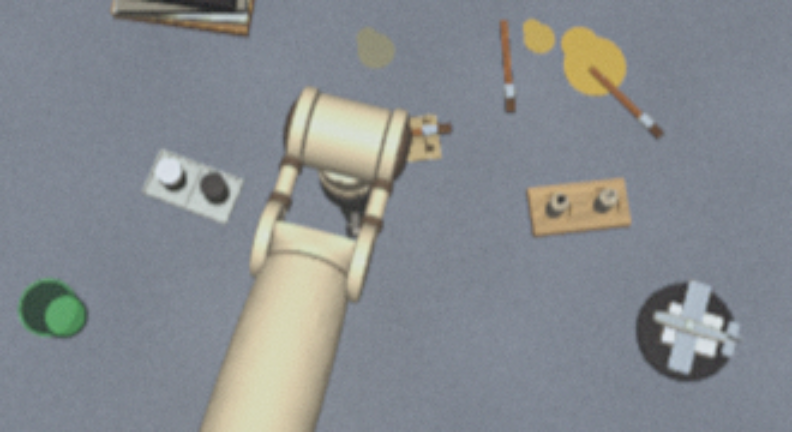

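Everything looks in place. Final numeric checks: brush level and midway, pots and bottles in position, bystanders unmoved.

```bash
python3 - <<'E'
from h import *
c=np.array([.656,-.030]); u=np.array([-.187,.982]); n=np.array([.982,.187])
im,d,P=load("sceneF"); C=cloud(d,P)
q=(C[...,:2]-c)@u; w=(C[...,:2]-c)@n
lab=cv2.cvtColor(im,cv2.COLOR_BGR2LAB).astype(int)
m=(abs(w)<.013)&(abs(q)<.1)&(C[...,2]>.033)&(C[...,2]<.06)
print("brush along",np.percentile(q[m],[1,99]).round(4),"across",np.median(w[m]).round(4),"z ends",np.median(C[m&(q>.055)][:,2]).round(4),np.median(C[m&(q<-.055)][:,2]).round(4),m.sum())
for tags in [("top0","topF"),("scene0","sceneF")]:
  for nm,x,y,r in [("jar",.345,.46,.07),("model",.385,-.473,.1)]:
    o=[]
    for t in tags:
        i,d,P=load(t); C=cloud(d,P); p=C[(np.hypot(C[...,0]-x,C[...,1]-y)<r)&(C[...,2]>.008)]; o.append(p.mean(0))
    print(nm,tags,(o[1]-o[0]).round(4))
i0,_,_=load("scene0")
i,d,P=load("sceneF"); C=cloud(d,P)
for nm,x,y,h,R in [("pa",.568,.319,.059,.02),("pb",.549,.251,.059,.02)]:
    p=C[(np.hypot(C[...,0]-x,C[...,1]-y)<.035)]; l=p[abs(p[:,2]-h)<.005]; 
    v=l.mean(0); t=np.array([.559,.289]); a=np.array([.289,.957]); print(nm,v.round(4),"along",((v[:2]-t)@a).round(4),"across",((v[:2]-t)@np.array([.957,-.289])).round(4))
im,d,P=load("w16"); 
E
```

```text
brush along [-0.0769  0.075 ] across 0.002 z ends 0.0382 0.0393 277
jar ('top0', 'topF') [ 0.0007  0.0001 -0.0002]
model ('top0', 'topF') [0.0005 0.0001 0.0005]
jar ('scene0', 'sceneF') [-0.0001 -0.0002 -0.0002]
model ('scene0', 'sceneF') [-0.0002  0.     -0.0001]
pa [0.5675 0.3154 0.058 ] along 0.0277 across 0.0005
pb [0.5508 0.2473 0.058 ] along -0.0423 across 0.0043
```

```bash
python3 -c "
from workcell import bot,sensors
print(bot.finish_job(), sensors.observe()['time_s'])"
```

```text
the job is handed in; nothing more can be done
the job is handed in; nothing more can be done
```

The job is done and handed in at about 27 s of the 123 s allowed. It was done in the order asked:
- **Pots:** white-lid pot in the far bay of the tray, black-lid pot in the near bay.
- **Bottles:** black-nozzle bottle in the near well of the block, white-nozzle bottle in the far well.
- **Brush:** the leftmost one, laid in both notches of the rest.

My last checks showed:
- **Brush:** level, with its two ends reading 38 and 39 mm high. Its middle is about 1 mm from midway between the posts and about 2 mm to one side in the notches.
- **Bottles:** upright, with their nozzle tops about 2 mm above the expected 95 mm, which is within the calibration.
- **Pots:** both lids read about 59.6 mm from the wrist camera and 58 mm from the scene camera, against 59 mm expected.
- **Bystanders:** the jar and the model aeroplane moved less than 1 mm, which is within measurement noise.

Two things were slightly off:
- **Pot positions:** both pots measure about 7 mm towards the near end of the tray from the nominal bay centres. Part of this may be a 3 mm error in my tray fit. The pictures show both inside their bays.
- **Pot_b release:** it was let go about 2 mm above the tray floor and then settled.

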